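# Clip the calibration mass onto the load cell's eye

### The job

Pick up the red-banded calibration mass by the red tab of its snap hook, press the hook's sprung gate against the steel eye of the load cell until the eye slips in and the gate snaps shut behind it, let it down into the crown and tug it down gently for a second, so that the eye carries about 11 N in all (weight included), to prove the clip. Then let go, so that it hangs freely from the eye. The load cell is delicate: never load, push or jerk it with more than 15 N, and do not bump it or its stand with the robot. Leave the other things alone.

Things in the scene. Friction and masses are not known exactly. Their poses are not given: they have to be found in the camera images.
- hook: Calibration mass, loose, upright on the bench, 0.34 to 0.52 kg: brass cylinder, 48 mm across, 36 mm high, red band, with a snap hook of 8 mm steel wire rigidly on top, in its xz plane, z = 45 to 121 mm. Origin: centre of the underside, z up. Spine (wire centre) at x = -21 mm, gate at x = +17 mm: +x is the way the gate faces. The crown arches over the top, highest at x = 0.
- nose (a point): Lowest point of the hook's nose, the rounded free end in which the crown comes down above the gate: x = 17 mm, z = 96 mm of the hook's frame. An eye wire coming in through the gate passes below the nose and must get at least 8 mm past its line (14 mm is best) before the hook is lowered and the wire rises into the crown.
- tab (a point): Middle of the red grip tab rising from the hook's spine: x = -23 mm, 126 mm above the underside. 24 mm (hook's x) by 14 mm (hook's y), from 105 to 147 mm above the underside; grip it across the 14 mm, fingers closing along the hook's y. As it is gripped and lifted the mass may settle 1 to 3 mm lower in the fingers, and it gives a little when pushed.
- crown (a point): Point of the hook where the eye's 7 mm wire has its centre when seated under the top of the crown: x = 0, y = 0, z = 109.5 mm of the hook's frame.
- gate (a joint): Angle of the hook's sprung gate, a 7 mm brass bar hinged at its lower end at x = 17, z = 60 mm of the hook's frame; its tip (z = 94.5 mm) closes under the nose. 0 = shut, cannot open outward; grows as it swings in towards the spine, hard stop at 1.1 rad. Sprung shut: 0.033 N m at 0, 0.11 N m at 0.7 rad, which is 1.5 to 5 N at the eye, friction extra.
- cell: Load cell with eye, fixed to the stand at a height that varies. Origin: wire centre at the eye's lowest point. z up; x level, from eye to post (robot's side is -x). The eye is an upright oval loop of 7 mm wire in the yz plane. Clip with the hook's +x along this +x, the bottom wire level with 87 mm (83 to 92 fits) above the mass's underside; once in, lower the hook about 22 mm to seat it.
- hole (a point): Middle of the eye's hole, 21 mm above the cell's origin. The hole is 25 mm wide (y) and reaches from 3.5 to 38.5 mm above that origin; the hook's nose and crown go through it in the cell's +x direction. The cell's aluminium body, 26 by 26 mm, begins 37 mm behind the eye, 30 to 56 mm above the origin; the post clamp is 110 mm behind the eye.
- stand: The stand, fixed: grey base plate 150 by 140 by 16 mm, 14 mm steel post, top at 284 mm. Origin: underside, on the post's axis, 110 mm behind the eye (+x of the cell). The plate reaches from 55 mm before to 95 mm behind the post.
- weight_a: Bystander: brass weight with a knob and a blue band, 48 mm across, 60 mm high, loose. Origin: centre of its underside.
- weight_b: Bystander: the same with a green band.
- orange_a: Bystander: orange, 70 mm, lying in the steel tray. Origin at its underside.
- orange_b: Bystander: orange, 66 mm, in the tray. Origin at its underside.
- lime: Bystander: lime, 48 mm, in the tray. Origin at its underside.
- beaker: Bystander: empty glass beaker, 66 mm across, 90 mm high, loose. Origin at its underside.
- meter: Bystander: blue multimeter, 150 by 75 by 38 mm, lying flat. Origin at its underside.
Mind the look-alikes: they are no part of the job. Leave any green or pink look-alike of the hook alone.

How it is judged:
On the way, in this order (a step that is already met when the one before it is completed fails the run):
1. the eye presses the hook's gate inward (gate over 0.2 rad, hook and cell touching) (value of joint gate above 0.2 rad and contact force between hook and cell above 0.3 N and distance between crown and cell below 0.05 m), for 0.05 s.
2. clipped, gate shut, the hook is tugged down: the eye carries 9 to 13 N for 0.3 s (value of joint gate below 0.08 rad and distance between crown and cell below 0.014 m and contact force between hook and cell between 9 and 13 N), for 0.3 s.
At the end, for the whole second after the job is handed in: The eye's bottom wire lies in the hook under the crown (within 13 mm along x, 12 mm sideways, 98 to 116 mm above the underside), the gate is shut (below 0.08 rad), and the mass hangs free by its weight, released, clear of the bench, within 0.35 rad of upright, below 0.08 m/s (value of joint gate below 0.08 rad and x of cell in the frame of hook between -0.013 and 0.013 m and z of cell in the frame of hook between 0.098 and 0.116 m and y of cell in the frame of hook between -0.012 and 0.012 m and angle between hook's own z axis and vertical below 0.35 rad and height (world z) of hook above 0.03 m and contact force between hook and cell above 1.5 N and linear speed of hook below 0.08 m/s); the robot touches nothing.
It fails at once if the hook loads the load cell with more than 15 N (contact force between hook and cell above 15 N).
It fails at once if the robot knocks against the load cell or its stand (over 3 N) (contact force between any of the arm, the fingers and cell above 3 N or contact force between any of the arm, the fingers and stand above 3 N).
It fails at once if another thing on the bench is moved by more than 20 mm (distance of any of weight_a, weight_b, orange_a, orange_b, lime, beaker, meter from where it was at the start of the episode above 0.02 m).
It also fails if it takes over 72 s, if anything falls off the work surface, if the arm or the gripper's body presses on something with over 40 N, if the wrist force passes 120 N, or if a joint passes its speed limit or range.

### The arm

A 6-joint arm with a two-finger parallel gripper is mounted at the origin on the work surface. World frame = base frame: x ahead of the robot, y to its left, z up, the work surface at z = 0. Lengths are in m, angles in rad, forces in N, time in s.
With the tool pointing down it reaches from about 0.35 to 0.975 m from the base axis. Payload 4.9 kg.
Tool frame: the origin (TCP) lies midway between the tips of the shut fingers; the grasp point (between the pads) lies 19 mm behind it; x points along the fingers, y is the direction in which the jaws open and shut, and the axes are right-handed (so a half turn about x gives the same grasp; the last joint's range is limited). The gripper opens to 85 mm and grips with 20 to 120 N. Pads are 22 mm wide; open, the fingers measure 114 mm over their backs; the gripper's body (76 mm by 85 mm) begins 54 mm behind the grasp point. The pads swing forward as they close: fully open they stand 13 mm farther back than shut.
Start: joints at [1.163, 0.053, 1.613, -0, 1.476, -0.119], TCP at [0.178, 0.599, 0.231] pointing down, gripper open.
Joint ranges: [-3.01, 3.01], [-1.01, 2.22], [0.06, 2.58], [-1.02, 4.17], [0.09, 2.62], [-3.14, 3.14]. Speed limits (rad/s): [2.57, 2.57, 3.14, 3.14, 3.14, 3.14].

### API

Orientations are given as a rotation vector (axis times angle).
In Python, from station import ctrl gives the robot as it stands.
- The arm moves only by the shell command python3 -m handwheel 'ROWS' [FORCE]. ROWS is JSON, a list of rows, each a list of 3 entries, a list of its own where there are three numbers: the finger opening in m, from 0 to 0.0854, then the shift along the tool's x, y, z in m, then the turn, a rotation vector about the tool's x, y, z in degrees. In form: [[claw, [dx, dy, dz], [ax, ay, az]], ...]. A call has 1 to 10 rows; each row shifts and turns the commanded pose from where the row before left it, along the tool's axes as they then stand; what a row does not reach is not made up. A row lasts 1/12 s, in which the tool goes at most 41.7 mm and 7.16 degrees, less where a joint would pass 70% of its speed; a pose out of reach is approached as far as the arm can. A call with a gripper value outside its range is refused whole. The fingers move at their own pace and stop on an object; FORCE is the grip in N (left out, the last holds). Time passes only in rows, so rows that do not move let the fingers close. It gives the time, the measured TCP pose, the force and the opening at its end, in the units of the state.
- ctrl.get_obs(): the state, without advancing time (a new reading comes with each control period).
- ctrl.get_image(name): name is "scene" or "top"; returns the picture (400x640x3 uint8, red, green, blue); there is no depth.
- ctrl.camera_params(name): a dict with "vertical_fov" (degrees; the focal length in pixels is half the picture's height over the tangent of half this angle, whatever the lens; pixels are square), "cx", "cy" (the principal point, pixels), "D" ([k1, k2, p1, p2, k3] as OpenCV has them; the pictures are not rectified), "rvec" (rotation vector, rad) and "tvec" (3), from world to camera coordinates, as OpenCV has them. Camera axes: x right, y down, z forward; pixel columns grow to the right and rows downward; lengths in m; the calibration is good to about 2 mm. A picture is of the moment at which its call begins. camera_params takes no time and is no camera call.
- ctrl.finish_job(): hands the job in, once; it reports no verdict.
Trained networks look in the newest picture that a camera, given by its name, has taken for a name from the list of things; names that differ only in an ending like _2 or _b are one class to them, and where a whole thing is asked for, a point or a joint stands for the part that bears it (a point fixed in the world has none). Each returns a list of dicts, best first, with "score" (0 to 1); they miss things now and then, are a little off and sometimes report something else, mostly with a low value. They report only what shows in the picture. A call takes as long as a camera call. They do not tell look-alikes from the thing itself.
- ctrl.look_for(thing, camera): "box" ([centre column, centre row, width, height] in pixels, round what is visible of it).
- ctrl.silhouettes(thing, camera): "mask" (400x640 bool, what is visible of it) and "box" ([centre column, centre row, width, height] in pixels, round what is visible of it).
- ctrl.tip_of(thing, camera): "centre" ([row, column] in pixels: a listed point, or the origin of a listed thing).
The state is a dict: "t": time; "q": joint angles; "dq": joint speeds; "effort": joint torques, N m; "tool_pos": TCP position; "tool_rot": TCP orientation; "contact_force": force on the tool from outside, world axes, zero at the start; "wrist_torque": the same for the moment, N m; "opening": finger opening in m.
Only numpy, scipy, OpenCV 4.12 (cv2) and the standard library are available. Lean on these libraries where they do the work, as an engineer would, in place of code of your own. Each camera call takes 0.05 s, during which the arm holds its last target.

## Working session

There is one attempt and no reset: what is moved stays moved. The work goes in short steps, Python scripts to look and compute and a shell command to move; the robot and the scene stay as the last step left them, time stands still between calls to the robot, and variables do not carry over. Pictures are saved under pics/ and viewed, and the job is handed in when it is done.

```bash
ls; mkdir -p pics
cat > h.py <<'E'
import numpy as np, cv2
from station import ctrl
def save(cam,fn):
    im=ctrl.get_image(cam); cv2.imwrite('pics/'+fn,im[:,:,::-1]); return im
def cam(n):
    p=ctrl.camera_params(n); f=200/np.tan(np.radians(p['vertical_fov'])/2)
    K=np.array([[f,0,p['cx']],[0,f,p['cy']],[0,0,1]]); return K,np.array(p['D'],float),np.array(p['rvec'],float),np.array(p['tvec'],float)
def proj(n,P):
    K,D,r,t=cam(n); return cv2.projectPoints(np.array(P,float).reshape(-1,1,3),r,t,K,D)[0].reshape(-1,2)
def ray(n,uv):
    K,D,r,t=cam(n); R=cv2.Rodrigues(r)[0]
    x=cv2.undistortPoints(np.array(uv,float).reshape(1,1,2),K,D).ravel()
    d=R.T@np.array([x[0],x[1],1]); return -R.T@t, d/np.linalg.norm(d)
def onz(n,uv,z):
    o,d=ray(n,uv); return o+d*(z-o[2])/d[2]
def tri(uv1,uv2,n1='scene',n2='top'):
    o1,d1=ray(n1,uv1);o2,d2=ray(n2,uv2)
    s=np.linalg.lstsq(np.c_[d1,-d2],o2-o1,rcond=None)[0]
    a=o1+d1*s[0];b=o2+d2*s[1]; return (a+b)/2,np.linalg.norm(a-b)
E
python3 - <<'E'
from h import *
for c in('scene','top'):
    save(c,c+'0.png'); o,d=ray(c,(320,200)); print(c,o,d,ctrl.camera_params(c))
    for t in ('hook','nose','tab','crown','cell','hole','stand'):
        print(t,[(np.round(x['centre'][::-1],1),round(x['score'],2)) for x in ctrl.tip_of(t,c)])
    print([(np.round(x['box']),round(x['score'],2)) for x in ctrl.look_for('hook',c)])
print(ctrl.get_obs())
E
```

```text
pics
scene [ 1.08309102 -0.23322246  1.02937557] [-0.53131544  0.18900812 -0.82582071] {'vertical_fov': 52.172241923937044, 'cx': 321.866544700153, 'cy': 205.3701339296351, 'D': array([0.02187823, 0.        , 0.        , 0.        , 0.        ]), 'rvec': array([ 2.12908801,  1.5298416 , -0.44488015]), 'tvec': array([-0.1438811 , -0.34865062,  1.46452515])}
hook [(array([416.3, 258.8]), 0.9), (array([431.1, 226.4]), 0.76)]
nose [(array([435.8, 208.7]), 0.98), (array([411.9, 221.5]), 0.79), (array([398.9, 205.3]), 0.15)]
tab [(array([426.3, 240.9]), 0.88), (array([447.3, 208.8]), 0.82), (array([397.2, 202.4]), 0.72)]
crown [(array([407.5, 211.6]), 0.98), (array([440.6, 207. ]), 0.97), (array([427.9, 236.8]), 0.56)]
cell [(array([284.4, 221. ]), 0.89), (array([369.8, 204.7]), 0.49), (array([281.6, 214.3]), 0.48)]
hole [(array([283.8, 216.8]), 0.74), (array([154.1, 300.7]), 0.47)]
stand [(array([288.8, 294.2]), 0.78)]
[(array([401., 216.,  17.,  41.]), 0.97), (array([423., 250.,  23.,  31.]), 0.84), (array([443., 215.,  33.,  32.]), 0.64)]
top [ 0.40170024 -0.04416526  1.62642731] [ 0.09
[... 967 characters left out ...]
ay([247., 155.,  21.,  24.]), 0.49)]
{'t': 0.9, 'q': array([ 1.16303729e+00,  5.26608112e-02,  1.61291487e+00,  2.01335182e-06,
        1.47602290e+00, -1.19010542e-01]), 'dq': array([-6.65193706e-05, -2.49882269e-04,  1.58614761e-04,  4.75793936e-04,
       -8.46420659e-04, -2.72805873e-04]), 'effort': array([-5.45239309e-04, -3.93697357e+01, -3.70463955e+01, -1.19187184e-04,
        6.23307405e-04,  6.23118069e-06]), 'tool_pos': array([0.17796339, 0.59909518, 0.231319  ]), 'tool_rot': array([ 0.22663634,  1.55889158, -0.22664454]), 'contact_force': array([-0.63829932,  0.354312  ,  0.01594371]), 'wrist_torque': array([-0.00282099, -0.00097328, -0.00401719]), 'opening': 0.08534176728628737}
```

Run:
```python
import cv2
a=cv2.imread('pics/scene0.png'); b=cv2.imread('pics/top0.png')
cv2.imwrite('pics/s0z.png',cv2.resize(a[160:330,240:480],None,fx=3.3,fy=3.3,interpolation=cv2.INTER_CUBIC))
cv2.imwrite('pics/t0z.png',cv2.resize(b[120:250,180:400],None,fx=3.6,fy=3.6,interpolation=cv2.INTER_CUBIC))
```

```text
(no output)
```

View pics/scene0.png

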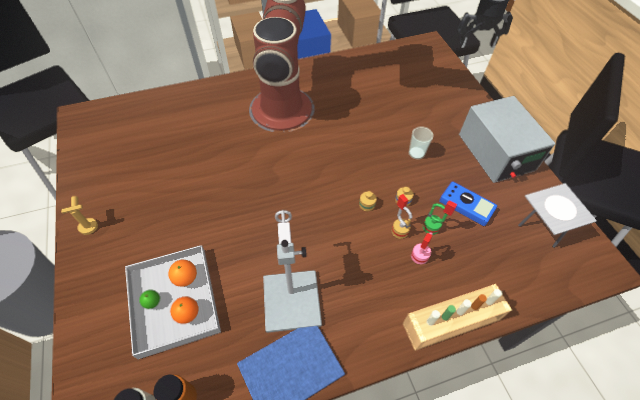

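View pics/top0.png

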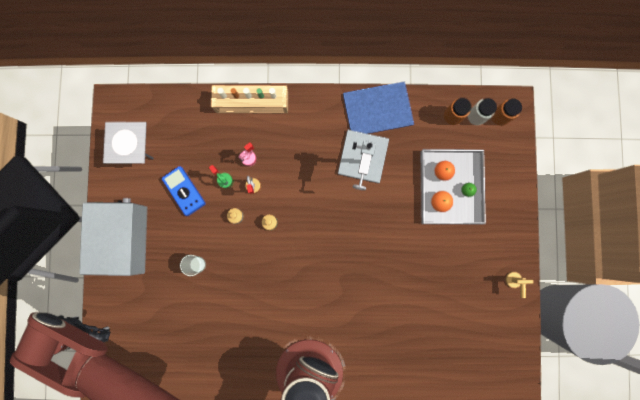

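View pics/s0z.png

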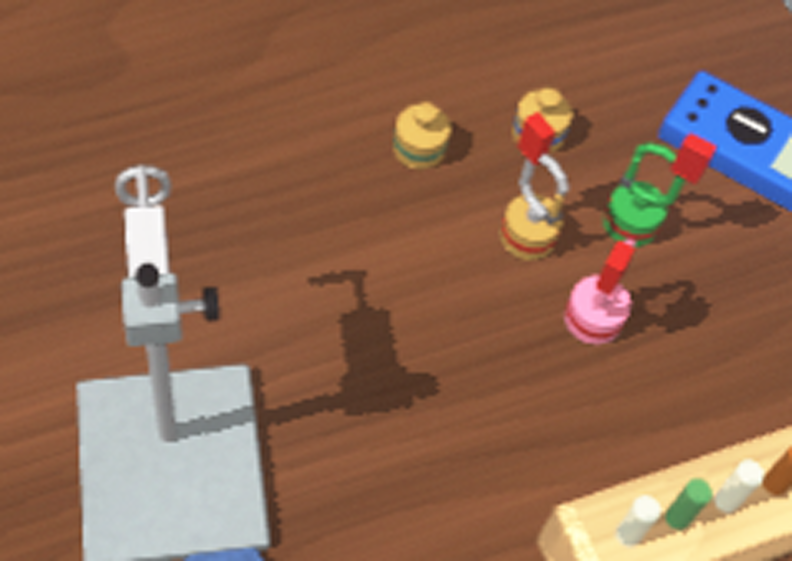

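View pics/t0z.png

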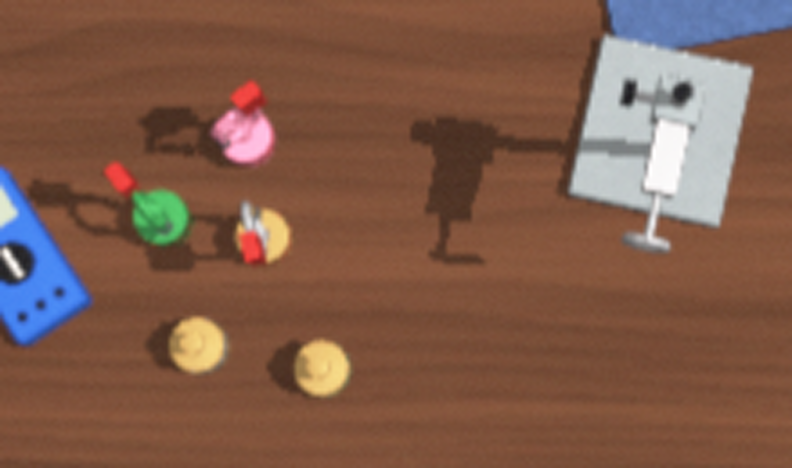

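The real hook is the brass one: tab at scene (403,201) and top (250,189). The green and pink ones are look-alikes. The eye is at about scene (283,216) and top (359,188). Next I'll measure it accurately.

```bash
cat > fit.py <<'E'
from h import *
from scipy.optimize import least_squares
def red(im,box):
    x0,x1,y0,y1=box; h=cv2.cvtColor(im,cv2.COLOR_RGB2HSV)[y0:y1,x0:x1]
    m=((h[...,0]<6)|(h[...,0]>174))&(h[...,1]>170)&(h[...,2]>110)
    n,l,s,c=cv2.connectedComponentsWithStats(m.astype(np.uint8))
    return [(c[i]+[x0,y0],s[i,4]) for i in range(1,n) if s[i,4]>4]
E
python3 - <<'E'
from fit import *
S=cv2.imread('pics/scene0.png')[:,:,::-1].copy();T=cv2.imread('pics/top0.png')[:,:,::-1].copy()
rs=red(S,(385,425,185,245)); rt=red(T,(240,262,175,198)); print(rs,rt)
for a in rs:
    for b in rt: print(tri(a[0],b[0]))
print('cell',tri((284.4,221),(358.9,190.8)),'hole',tri((283.8,216.8),(359.3,188.1)))
print('crown',tri((407.5,211.6),(252.6,183.2)))
for p in [(288.8,294.2)]: print('stand',onz('scene',p,0),onz('top',(361.1,161.5),0))
for c in('scene','top'):
    for t in('hook','cell','stand'):
        ctrl.get_image(c)
        for i,x in enumerate(ctrl.silhouettes(t,c)): print(c,t,np.round(x['box'],1),round(x['score'],2),x['mask'].sum()); np.save(f'pics/m_{c}_{t}_{i}.npy',x['mask'])
E
```

```text
[(array([401.78217822, 201.27722772]), np.int32(101)), (array([399.5, 234.6]), np.int32(10)), (array([423.29411765, 241.29411765]), np.int32(17))] [(array([249.38636364, 188.86363636]), np.int32(44))]
(array([0.57604682, 0.18241149, 0.12714779]), np.float64(0.00548344103869676))
(array([ 0.59341035,  0.20334084, -0.03599171]), np.float64(0.014055614420406938))
(array([ 0.61317351,  0.23816634, -0.05914529]), np.float64(0.056016917773644544))
cell (array([ 0.56782082, -0.1417107 ,  0.18013335]), np.float64(0.001919577074923666)) hole (array([ 0.5723717 , -0.14189069,  0.20648754]), np.float64(0.00019447151871733692))
crown (array([0.59911832, 0.18287309, 0.10985053]), np.float64(0.010494224590238696))
stand [ 0.67991334 -0.17221756  0.        ] [ 0.68537195 -0.16207644  0.        ]
scene hook [423.3 248.3  22.2  30.1] 0.92 398
scene hook [400.9 214.3  22.   41.8] 0.78 495
scene hook [442.1 216.5  30.1  33.6] 0.77 508
scene hook [422.3 142.2  24.   29.3] 0.53 586
scene cell [288.8 238.1  26.4  53.4] 0.98 688
scene stand [294.  287.6  60.3  92.3] 0.91 3254
top hook [220.2 177.   20.5  27.6] 0.79 269
top hook [247.1 155.7   8.9  21.4] 0.63 218
top hook [253.2 184.8  17.3  13.2] 0.61 211
top cell [363.  164.4  21.2  49. ] 0.98 392
top cell [270.1 222.2  15.2  15. ] 0.35 182
top stand [362.2 156.2  49.1  49.5] 0.64 1401
top stand [468.5 190.3  15.2  12.4] 0.31 173
```

```bash
cat > model.py <<'E'
from h import *
from scipy.optimize import minimize
SC=4
def hull(img,n,P):
    p=proj(n,P); cv2.fillConvexPoly(img,cv2.convexHull(np.round(p*SC+SC/2-.5).astype(np.int32)),1)
def circ(r,z,c=(0,0)): 
    a=np.linspace(0,2*np.pi,24,endpoint=False); return np.c_[c[0]+r*np.cos(a),c[1]+r*np.sin(a),np.full(24,z)]
def box(x0,x1,y0,y1,z0,z1): return np.array([(x,y,z) for x in(x0,x1) for y in(y0,y1) for z in(z0,z1)])
def sph(c,r):
    return np.array([c+r*np.array([np.cos(a)*np.cos(b),np.sin(a)*np.cos(b),np.sin(b)]) for a in np.arange(0,6.2,.8) for b in(-1.57,-.8,0,.8,1.57)])
def wire(pts,r): 
    pts=np.array(pts,float); return [np.r_[sph(a,r),sph(b,r)] for a,b in zip(pts[:-1],pts[1:])]
a=np.linspace(np.pi,0,9)
arch=[(-2+19*np.cos(t),0,100+17*np.sin(t)) for t in a]
HOOK=[np.r_[circ(24,0),circ(24,36)]]+wire(np.array([(0,0,40),(0,0,49),(-15,0,50),(-21,0,56)]+arch)/1,4)+wire([(0,0,49),(17,0,56)],4)+wire([(17,0,60),(17,0,91)],3.5)
HOOKTAB=[box(-35,-11,-7,7,105,147)]
HOOK=[h/1000 for h in HOOK]; HOOKTAB=[h/1000 for h in HOOKTAB]
b=np.linspace(0,2*np.pi,21)
EYE=wire([(0,16*np.sin(t),21-21*np.cos(t)) for t in b],3.5)
CELL=[h/1000 for h in EYE+[box(37,83,-13,13,30,56)]+wire([(0,0,43),(37,0,43)],3.5)+[box(95,125,-15,15,30,56)]]
def pose(x,y,z,yaw,pitch=0,roll=0):
    R=cv2.Rodrigues(np.array([0,0,yaw]))[0]@cv2.Rodrigues(np.array([0,pitch,0.]))[0]@cv2.Rodrigues(np.array([roll,0,0.]))[0]; return R,np.array([x,y,z])
def render(n,parts,Rt):
    img=np.zeros((400*SC,640*SC),np.uint8)
    for P in parts: hull(img,n,P@Rt[0].T+Rt[1])
    return img
def soft(n,parts,Rt): return cv2.resize(render(n,parts,Rt).astype(np.float32),(640,400),interpolation=cv2.INTER_AREA)
def over(n,fn,parts_list,roi,k,out,cols=((255,255,0),(0,255,255),(255,0,255))):
    im=cv2.imread('pics/'+fn); x0,x1,y0,y1=roi
    z=cv2.resize(im[y0:y1,x0:x1],None,fx=k,fy=k,interpolation=cv2.INTER_CUBIC)
    for (parts,Rt),c in zip(parts_list,cols):
        m=render(n,parts,Rt)[y0*SC:y1*SC,x0*SC:x1*SC]; m=cv2.resize(m,(z.shape[1],z.shape[0]),interpolation=cv2.INTER_NEAREST)
        cs=cv2.findContours(m,cv2.RETR_CCOMP,cv2.CHAIN_APPROX_NONE)[0]; cv2.drawContours(z,cs,-1,c,1)
    cv2.imwrite('pics/'+out,z)
E
python3 - <<'E'
from model import *
T={'scene':cv2.imread('pics/scene0.png')[:,:,::-1].copy(),'top':cv2.imread('pics/top0.png')[:,:,::-1].copy()}
ms={'scene':np.load('pics/m_scene_hook_1.npy'),'top':np.load('pics/m_top_hook_2.npy')}
def cost(p):
    Rt=pose(p[0],p[1],0,p[2]); s=0
    for c in ms:
        r=soft(c,HOOK+HOOKTAB,Rt); m=ms[c]; s+=1-np.minimum(r,m).sum()/np.maximum(r,m).sum()
    return s
best=min((minimize(cost,[0.597,0.182,y],method='Nelder-Mead',options=dict(initial_simplex=np.array([[.597,.182,y],[.607,.182,y],[.597,.192,y],[.597,.182,y+.3]]))) for y in(-.5,0,.5,1)),key=lambda r:r.fun)
print('hook',best.x,best.fun); hk=best.x
R,t=pose(hk[0],hk[1],0,hk[2]); print('tab',R@[-.023,0,.126]+t)
mc={'scene':np.load('pics/m_scene_cell_0.npy'),'top':np.load('pics/m_top_cell_0.npy')}
over('scene','scene0.png',[(HOOK,(R,t)),(HOOKTAB,(R,t))],(370,450,180,260),9,'ov1.png')
over('top','top0.png',[(HOOK,(R,t)),(HOOKTAB,(R,t))],(225,285,160,215),10,'ov2.png')
Rt=pose(0.568,-.142,.18,-0.22)
over('scene','scene0.png',[(CELL,Rt)],(255,330,195,275),8,'ov3.png')
over('top','top0.png',[(CELL,Rt)],(330,400,135,205),8,'ov4.png')
E
python3 -c "
import cv2,numpy as np
a=[cv2.imread('pics/ov%d.png'%i) for i in(1,2,3,4)]
a=[cv2.resize(x,(400,300)) for x in a]
cv2.imwrite('pics/ov.png',np.vstack([np.hstack(a[:2]),np.hstack(a[2:])]))"
```

```text
Traceback (most recent call last):
  File "model.py", line 27, in soft
    def soft(n,parts,Rt): return cv2.resize(render(n,parts,Rt).astype(np.float32),(640,400),interpolation=cv2.INTER_AREA)
                                            ~~~~~~^^^^^^^^^^^^
  File "model.py", line 25, in render
    for P in parts: hull(img,n,P@Rt[0].T+Rt[1])
                    ~~~~^^^^^^^^^^^^^^^^^^^^^^^
  File "model.py", line 5, in hull
    p=proj(n,P); cv2.fillConvexPoly(img,cv2.convexHull(np.round(p*SC+SC/2-.5).astype(np.int32)),1)
  File "h.py", line 9, in proj
    K,D,r,t=cam(n); return cv2.projectPoints(np.array(P,float).reshape(-1,1,3),r,t,K,D)[0].reshape(-1,2)
            ~~~^^^
  File "h.py", line 6, in cam
    p=ctrl.camera_params(n); f=200/np.tan(np.radians(p['vertical_fov'])/2)
ValueError: time passes only in moves, steps and waits
[ WARN:0@0.010] global loadsave.cpp:275 findDecoder imread_('pics/ov1.png'): can't open/read file: check file path/integrity
[ WARN:0@0.010] global loadsave.cpp:275 findDecoder imread_('pics/ov2.png'): can't open/read file: check file path/integrity
[ WARN:0@0.010] global loadsave.cpp:275 findDecoder imread_('pics/ov3.png'): can't open/read file: check file path/integrity
[ WARN:0@0.010] global loadsave.cpp:275 findDecoder imread_('pics/ov4.png'): can't open/read file: check file path/integrity
Traceback (most recent call last):
cv2.error: OpenCV(4.12.0) /io/opencv/modules/imgproc/src/resize.cpp:4208: error: (-215:Assertion failed) !ssize.empty() in function 'resize'
```

```bash
sed -i 's/^def cam(n):/import functools\n@functools.lru_cache(None)\ndef cam(n):/' h.py
cat > run1.py <<'E'
from model import *
ms={'scene':np.load('pics/m_scene_hook_1.npy'),'top':np.load('pics/m_top_hook_2.npy')}
def cost(p):
    Rt=pose(p[0],p[1],0,p[2]); s=0
    for c in ms:
        r=soft(c,HOOK+HOOKTAB,Rt); m=ms[c]; s+=1-np.minimum(r,m).sum()/np.maximum(r,m).sum()
    return s
rs=sorted((minimize(cost,[0.597,0.182,y],method='Nelder-Mead',options=dict(maxfev=80,initial_simplex=np.array([[.597,.182,y],[.607,.182,y],[.597,.192,y],[.597,.182,y+.3]]))) for y in(-.5,0,.5,1)),key=lambda r:r.fun)
for r in rs: print('hook',r.x,r.fun)
hk=rs[0].x
R,t=pose(hk[0],hk[1],0,hk[2]); print('tab',R@[-.023,0,.126]+t)
over('scene','scene0.png',[(HOOK,(R,t)),(HOOKTAB,(R,t))],(370,450,180,240),9,'ov1.png')
over('top','top0.png',[(HOOK,(R,t)),(HOOKTAB,(R,t))],(225,285,165,210),10,'ov2.png')
Rt=pose(0.568,-.142,.18,-0.22)
over('scene','scene0.png',[(CELL,Rt)],(245,345,200,275),8,'ov3.png')
over('top','top0.png',[(CELL,Rt)],(330,410,140,200),8,'ov4.png')
a=[cv2.imread('pics/ov%d.png'%i) for i in(1,2,3,4)]
a=[cv2.resize(x,(400,300)) for x in a]
cv2.imwrite('pics/ov.png',np.vstack([np.hstack(a[:2]),np.hstack(a[2:])]))
E
python3 run1.py
```

```text
hook [0.59845801 0.18614175 0.34641144] 0.2980424761772156
hook [0.59826596 0.18539935 0.29613642] 0.30125218629837036
hook [0.59819563 0.18572373 0.31163998] 0.30296576023101807
hook [0.59825876 0.18692709 0.36319163] 0.30456334352493286
tab [0.57682428 0.17833269 0.126     ]
```

View pics/ov.png

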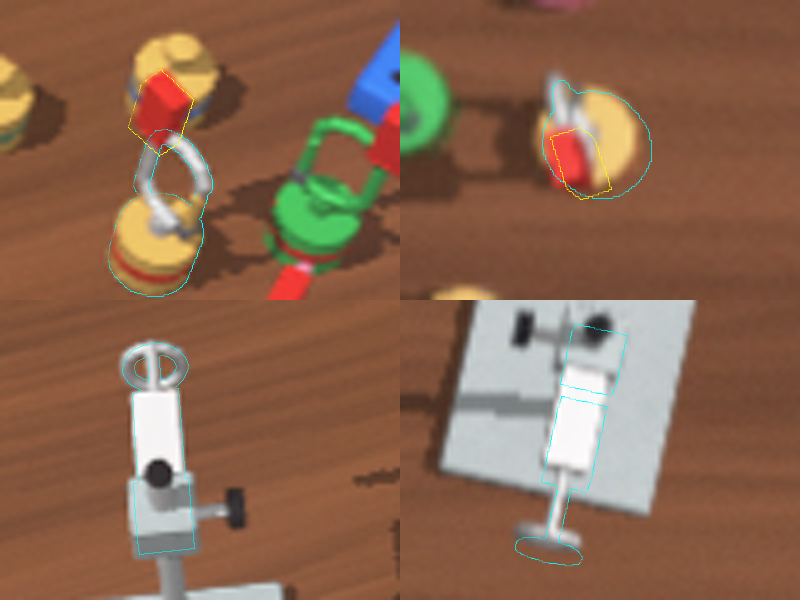

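Run:
```python
import cv2,numpy as np
a=cv2.imread('pics/scene0.png'); b=cv2.imread('pics/top0.png')
def z(im,x0,x1,y0,y1,k): 
    o=cv2.resize(im[y0:y1,x0:x1],None,fx=k,fy=k,interpolation=cv2.INTER_CUBIC)
    for i in range(x0,x1,10): cv2.putText(o,str(i),((i-x0)*k,8),0,.3,(255,255,255),1); cv2.line(o,((i-x0)*k+k//2,10),((i-x0)*k+k//2,14),(255,255,255),1)
    for i in range(y0,y1,10): cv2.putText(o,str(i),(0,(i-y0)*k+k//2+3),0,.3,(255,255,255),1); cv2.line(o,(20,(i-y0)*k+k//2),(24,(i-y0)*k+k//2),(255,255,255),1)
    return o
cv2.imwrite('pics/z1.png',z(a,255,330,200,335,4)); cv2.imwrite('pics/z2.png',z(b,330,400,120,195,8))
cv2.imwrite('pics/z3.png',z(a,355,455,180,265,7)); cv2.imwrite('pics/z4.png',z(b,200,285,140,235,6))
```

```text
(no output)
```

View pics/z1.png

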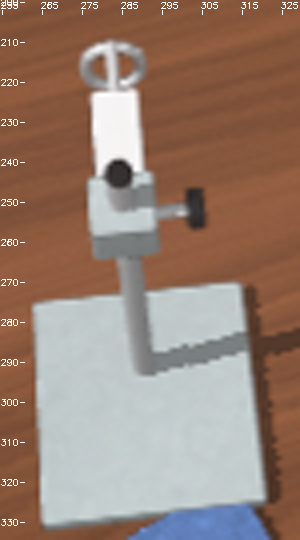

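View pics/z2.png

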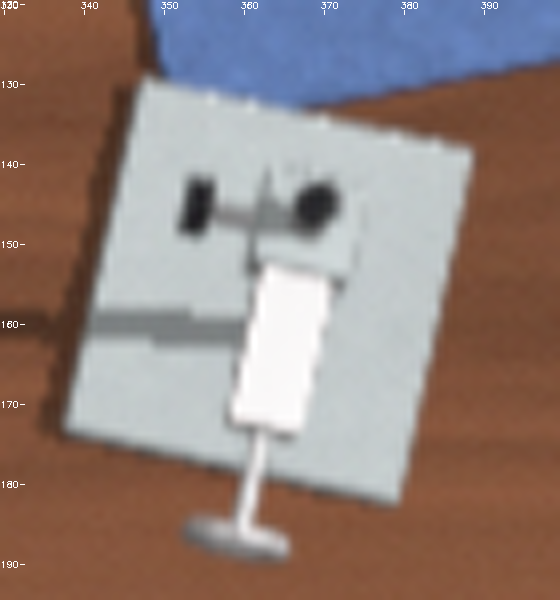

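View pics/z3.png

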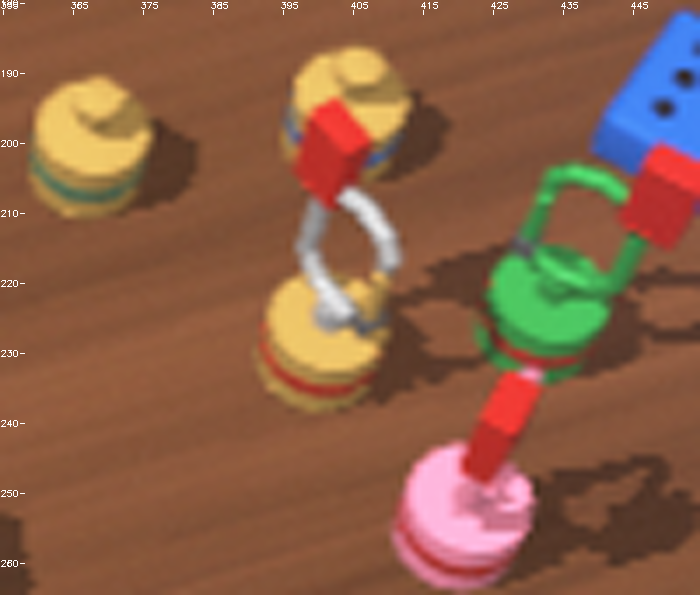

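View pics/z4.png

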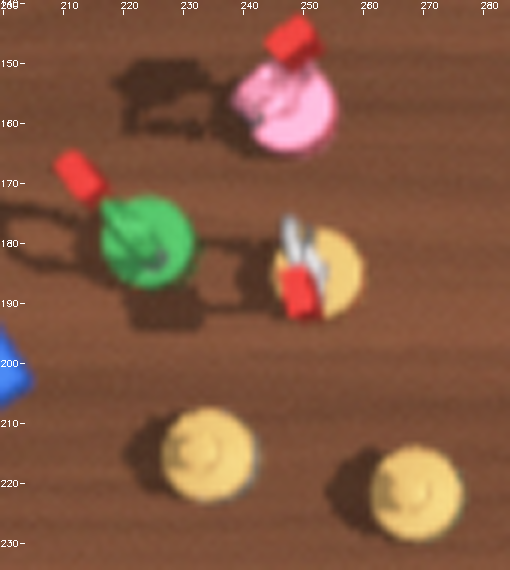

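Run:
```python
from h import *
s=[(262.7,275.5),(315.2,270.2),(321,325),(265.5,331.3)]
t=[(379.2,182.3),(337.5,173.5),(347.6,129.2),(388.6,138.1)]
A=np.array([onz('scene',u,.016) for u in s]);B=np.array([onz('top',u,.016) for u in t])
for P in(A,B):
    print(np.round(P[:,:2],4).tolist(), 'edges',np.round([np.linalg.norm(P[i]-P[(i+1)%4]) for i in range(4)],4),'yaw',np.arctan2(*( (P[3]-P[0])[[1,0]])),np.arctan2(*( (P[2]-P[1])[[1,0]])), 'c',P.mean(0))
print('diff',A-B)
# weights knob tops z=.06
for u,v in [((403.5,188.5),(233.5,215)),((366.5,193),(268,221))]:
    print(onz('scene',u,.06),onz('top',v,.06))
# mass top face z=.036 red mass: center of top face
print(onz('scene',(401,225.5),.036),onz('top',(252,184.6),.036))
```

```text
[[0.6139, -0.2244], [0.6438, -0.0869], [0.7887, -0.1197], [0.7598, -0.2542]] edges [0.1406 0.1486 0.1376 0.1489] yaw -0.20181928773652608 -0.22253553626797876 c [ 0.70154387 -0.17131023  0.016     ]
[[0.6147, -0.2197], [0.6425, -0.0842], [0.7896, -0.1167], [0.761, -0.2511]] edges [0.1383 0.1506 0.1375 0.1496] yaw -0.21128285908404063 -0.21714584013136426 c [ 0.70194642 -0.16791123  0.016     ]
diff [[-0.00078017 -0.00465773  0.        ]
 [ 0.00125956 -0.00273261  0.        ]
 [-0.00088802 -0.00307912  0.        ]
 [-0.00120158 -0.00312656  0.        ]]
[0.49766037 0.23455745 0.06      ] [0.50183531 0.24376899 0.06      ]
[0.47854041 0.12510973 0.06      ] [0.48384643 0.13437254 0.06      ]
[0.59886965 0.18399163 0.036     ] [0.60172676 0.190739   0.036     ]
```

```bash
cat > run2.py <<'E'
from model import *
for c,f in (('scene','m_scene_hook_1.npy'),('top','m_top_hook_2.npy')):
    m=np.load('pics/'+f).astype(np.float32)
    def cost(p):
        r=soft(c,HOOK+HOOKTAB,pose(p[0],p[1],0,p[2])); return 1-np.minimum(r,m).sum()/np.maximum(r,m).sum()
    rs=sorted((minimize(cost,[.597,.184,y],method='Nelder-Mead',options=dict(maxfev=90,initial_simplex=np.array([[.597,.184,y],[.607,.184,y],[.597,.192,y],[.597,.184,y+.3]]))) for y in(-.2,.2,.6)),key=lambda r:r.fun)
    for r in rs: print(c,r.x,r.fun)
    R,t=pose(rs[0].x[0],rs[0].x[1],0,rs[0].x[2]); print('tab',R@[-.023,0,.126]+t)
    if c=='scene': over('scene','scene0.png',[(HOOK,(R,t)),(HOOKTAB,(R,t))],(370,450,180,240),9,'ov1.png')
    else: over('top','top0.png',[(HOOK,(R,t)),(HOOKTAB,(R,t))],(225,285,165,210),10,'ov2.png')
a=[cv2.resize(cv2.imread('pics/ov%d.png'%i),(400,300)) for i in(1,2)]
cv2.imwrite('pics/ovb.png',np.hstack(a))
print(onz('top',(248.9,188.4),.147),onz('top',(247.2,176.7),.112))
E
python3 run2.py
```

```text
scene [0.59789226 0.18433422 0.26007099] 0.09409421682357788
scene [0.59804398 0.18431824 0.25006403] 0.09418249130249023
scene [0.59828607 0.18418652 0.22867611] 0.09565627574920654
tab [0.57566571 0.17841979 0.126     ]
top [0.60064445 0.18921083 0.27051968] 0.07168960571289062
top [0.60033366 0.18930655 0.29269901] 0.07172995805740356
top [0.60071674 0.18912272 0.31746762] 0.07473206520080566
tab [0.57848091 0.18306449 0.126     ]
[0.57626922 0.18340347 0.147     ] [0.61647415 0.19481267 0.112     ]
```

View pics/ovb.png

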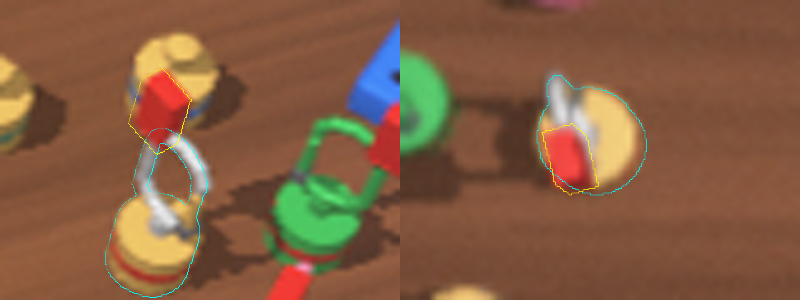

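```bash
cat > mv.py <<'E'
from h import *
from scipy.spatial.transform import Rotation as Ro
def toolR(yaw,tilt):  # tool x down & forward by tilt(deg), tool y along hook y
    c,s=np.cos(yaw),np.sin(yaw); fx=np.array([c,s,0]); fy=np.array([-s,c,0]); t=np.radians(tilt)
    x=np.array([0,0,-1])*np.cos(t)+fx*np.sin(t); return np.c_[x,fy,np.cross(x,fy)]
def flip(R): return R@np.diag([1,-1,-1])
def plan(tgt_grasp,R,gp=.019):
    o=ctrl.get_obs(); Rc=Ro.from_rotvec(o['tool_rot']).as_matrix()
    tcp=np.array(tgt_grasp)+R[:,0]*gp
    rel=Ro.from_matrix(Rc.T@R).as_rotvec(degrees=True)
    print('t',round(o['t'],2),'tcp',np.round(o['tool_pos'],4),'->',np.round(tcp,4),'turn(tool) deg',np.round(rel,2),'|',round(np.linalg.norm(rel),1))
    d=tcp-o['tool_pos']; print(' world d mm',np.round(d*1e3,1),' shift in new tool mm',np.round(R.T@d*1e3,1),' in cur tool',np.round(Rc.T@d*1e3,1))
def st():
    o=ctrl.get_obs(); print('t',round(o['t'],2),'p',np.round(o['tool_pos'],4),'F',np.round(o['contact_force'],2),'op',round(o['opening'],4),'q6',np.round(o['q'],2))
E
python3 - <<'E'
from mv import *
print(Ro.from_rotvec(ctrl.get_obs()['tool_rot']).as_matrix().round(3))
for R in (toolR(.27,10),flip(toolR(.27,10))): plan([.577,.182,.13+.1],R)
for R in (toolR(-.215,10),flip(toolR(-.215,10))): plan([.54,-.142,.3],R)
st()
E
```

```text
[[-0.     0.285  0.959]
 [-0.     0.959 -0.285]
 [-1.    -0.    -0.   ]]
t 1.5 tcp [0.178  0.5991 0.2313] -> [0.5802 0.1829 0.2113] turn(tool) deg [-31.94  -9.74   2.8 ] | 33.5
 world d mm [ 402.2 -416.2  -20. ]  shift in new tool mm [  67.7 -508.4  268.9]  in cur tool [  20.  -284.4  504.1]
t 1.5 tcp [0.178  0.5991 0.2313] -> [0.5802 0.1829 0.2113] turn(tool) deg [147.5    3.71  12.91] | 148.1
 world d mm [ 402.2 -416.2  -20. ]  shift in new tool mm [  67.7  508.4 -268.9]  in cur tool [  20.  -284.4  504.1]
t 1.5 tcp [0.178  0.5991 0.2313] -> [ 0.5432 -0.1427  0.2813] turn(tool) deg [ -4.22 -10.     0.37] | 10.9
 world d mm [ 365.2 -741.8   50. ]  shift in new tool mm [  40.2 -646.8  515.9]  in cur tool [ -50.  -607.   561.4]
t 1.5 tcp [0.178  0.5991 0.2313] -> [ 0.5432 -0.1427  0.2813] turn(tool) deg [175.12   0.57  15.32] | 175.8
 world d mm [ 365.2 -741.8   50. ]  shift in new tool mm [  40.2  646.8 -515.9]  in cur tool [ -50.  -607.   561.4]
t 1.5 p [0.178  0.5991 0.2313] F [-0.45  0.55 -0.15] op 0.0852 q6 [ 1.16  0.05  1.61  0.    1.48 -0.12]
```

```bash
python3 -m handwheel '[[0.05,[-0.04,0,0],[0,0,0]],[0.05,[-0.04,0,0],[0,0,0]],[0.05,[-0.02,-0.02,0.02],[0,0,0]],[0.05,[0,-0.0255,0.022],[0,0,0]],[0.05,[0,-0.0255,0.022],[0,0,0]],[0.05,[0,-0.0255,0.022],[0,0,0]],[0.05,[0,-0.0255,0.022],[0,0,0]],[0.05,[0,-0.0255,0.022],[0,0,0]],[0.05,[0,-0.0255,0.022],[0,0,0]],[0.05,[0,-0.0255,0.022],[0,0,0]]]'
python3 -m handwheel '[[0.05,[0,-0.02,0.02],[0,0,0]],[0.05,[0,-0.01,0.01],[-6.4,-1.95,0.56]],[0.05,[0,0,0],[-6.4,-1.95,0.56]],[0.05,[0,0,0],[-6.4,-1.95,0.56]],[0.05,[0,0,0],[-6.4,-1.95,0.56]],[0.05,[0,0,0],[-6.4,-1.95,0.56]],[0.05,[0,0,0],[0,0,0]],[0.05,[0,0,0],[0,0,0]]]'
python3 - <<'E'
from mv import *
st()
plan([.577,.182,.13+.08],toolR(.27,10))
E
```

```text
t: 2.33
tool_pos: [0.2885, 0.3578, 0.3314]
tool_rot: [0.227, 1.558, -0.226]
contact_force: [0.1, 0.4, -0.4]
opening: 0.05
t: 3.0
tool_pos: [0.3082, 0.3219, 0.3315]
tool_rot: [-0.187, 1.387, 0.224]
contact_force: [0.5, -0.8, 0.2]
opening: 0.0503
t 3.0 p [0.3082 0.3219 0.3315] F [ 0.54 -0.84  0.16] op 0.0503 q6 [ 0.68 -0.54  1.95 -0.07  1.57 -1.16]
t 3.0 tcp [0.3082 0.3219 0.3315] -> [0.5802 0.1829 0.1913] turn(tool) deg [-0.09  0.01 -0.02] | 0.1
 world d mm [ 272.  -139.  -140.3]  shift in new tool mm [ 177.2 -206.5  197.3]  in cur tool [ 177.2 -206.3  197.5]
```

```bash
python3 -m handwheel '[[0.05,[0,-0.0258,0.0246],[0,0,0]],[0.05,[0.0253,-0.0258,0.0246],[0,0,0]],[0.05,[0.0253,-0.0258,0.0246],[0,0,0]],[0.05,[0.0253,-0.0258,0.0246],[0,0,0]],[0.05,[0.0253,-0.0258,0.0246],[0,0,0]],[0.05,[0.0253,-0.0258,0.0246],[0,0,0]],[0.05,[0.0253,-0.0258,0.0246],[0,0,0]],[0.05,[0.0253,-0.0258,0.0246],[0,0,0]],[0.05,[0,0,0],[0,0,0]],[0.05,[0,0,0],[0,0,0]]]'
python3 - <<'E'
from mv import *
st(); plan([.577,.182,.13+.08],toolR(.27,10))
import cv2
a=save('scene','s2.png');b=save('top','t2.png')
o=ctrl.get_obs(); R=Ro.from_rotvec(o['tool_rot']).as_matrix()
# fingertips: TCP +- (opening/2) along y, open pads stand a bit back
out=[]
for c,im,roi,k in(('scene',a,(350,450,140,260),5),('top',b,(200,300,135,255),5)):
    z=im[:,:,::-1].copy(); x0,x1,y0,y1=roi
    z=cv2.resize(z[y0:y1,x0:x1],None,fx=k,fy=k,interpolation=cv2.INTER_CUBIC)
    P=[o['tool_pos']+R[:,1]*s*.025-R[:,0]*.004+R[:,2]*w*.011 for s in(-1,1) for w in(-1,1)]+[[.577,.182,.126],[.577,.182,.147]]
    for u in proj(c,P): cv2.circle(z,(int((u[0]-x0+.5)*k),int((u[1]-y0+.5)*k)),2,(255,255,0),-1)
    out.append(z)
cv2.imwrite('pics/c2.png',np.hstack([cv2.resize(x,(400,480)) for x in out]))
E
```

```text
t: 3.83
tool_pos: [0.569, 0.1875, 0.1946]
tool_rot: [-0.186, 1.394, 0.222]
contact_force: [-1.1, -0.3, 0.1]
opening: 0.0501
t 3.83 p [0.569  0.1875 0.1946] F [-1.09 -0.31  0.1 ] op 0.0501 q6 [ 0.19 -0.09  1.82  0.02  1.24 -1.65]
t 3.83 tcp [0.569  0.1875 0.1946] -> [0.5802 0.1829 0.1913] turn(tool) deg [-0.22 -0.36 -0.03] | 0.4
 world d mm [11.2 -4.6 -3.3]  shift in new tool mm [ 4.9 -7.4  8.8]  in cur tool [ 4.8 -7.4  8.9]
```

View pics/c2.png

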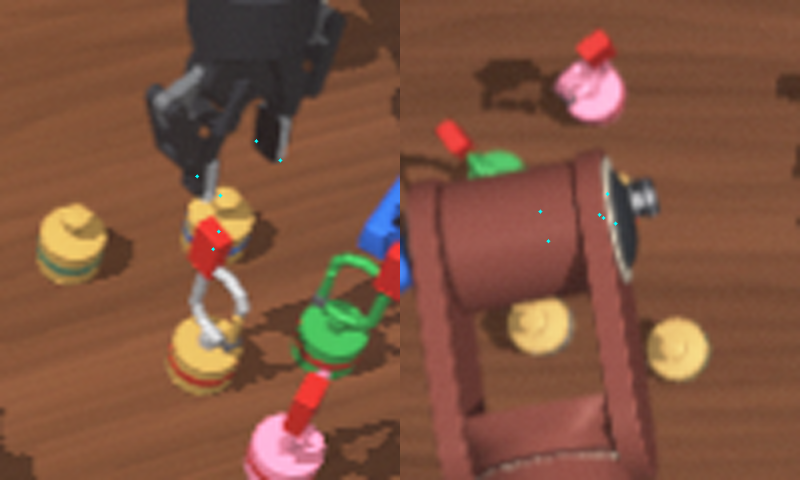

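```bash
python3 -m handwheel '[[0.05,[0.003,-0.004,0.005],[0,0,0]],[0.05,[0.002,-0.0034,0.004],[0,0,0]],[0.05,[0.015,0,-0.0027],[0,0,0]],[0.05,[0.02,0,-0.0035],[0,0,0]],[0.05,[0.02,0,-0.0035],[0,0,0]],[0.05,[0.015,0,-0.0027],[0,0,0]],[0.03,[0.0088,0,-0.0015],[0,0,0]],[0.03,[0,0,0],[0,0,0]],[0.03,[0,0,0],[0,0,0]]]' 20
cat > look.py <<'E'
from mv import *
import sys
tag=sys.argv[1]; roi=[int(v) for v in sys.argv[2].split(',')]; k=int(sys.argv[3]); c=sys.argv[4] if len(sys.argv)>4 else 'scene'
im=save(c,f'{tag}_full.png'); x0,x1,y0,y1=roi
cv2.imwrite(f'pics/{tag}.png',cv2.resize(im[y0:y1,x0:x1,::-1],None,fx=k,fy=k,interpolation=cv2.INTER_CUBIC)); st()
E
python3 look.py s3 365,445,160,250 6; python3 -c "
from mv import *
plan([.577,.182,.13],toolR(.27,10))"
```

```text
t: 4.68
tool_pos: [0.5804, 0.1847, 0.1152]
tool_rot: [-0.189, 1.386, 0.226]
contact_force: [0.4, 0.9, -0.0]
opening: 0.0303
t 4.73 p [0.581  0.1847 0.1161] F [-0.66  1.07  0.32] op 0.03 q6 [ 0.18  0.    1.87  0.02  1.09 -1.67]
t 4.73 tcp [0.581  0.1847 0.1161] -> [0.5802 0.1829 0.1113] turn(tool) deg [0.08 0.14 0.  ] | 0.2
 world d mm [-0.8 -1.8 -4.8]  shift in new tool mm [ 4.5 -1.6 -2.1]  in cur tool [ 4.5 -1.6 -2.1]
```

View pics/s3.png

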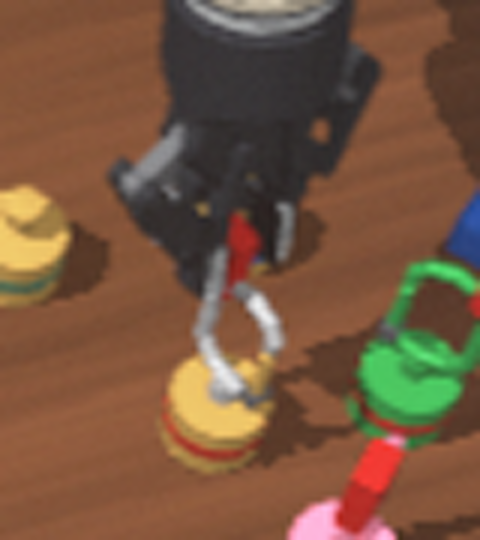

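```bash
python3 -m handwheel '[[0.03,[0.0045,-0.003,-0.002],[0,0,0]],[0.03,[0,0,0],[0,0,0]],[0.02,[0,0,0],[0,0,0]],[0.02,[0,0,0],[0,0,0]],[0.02,[0,0,0],[0,0,0]]]' 20
python3 look.py s4 365,445,160,250 6
```

```text
t: 5.15
tool_pos: [0.5801, 0.1812, 0.1101]
tool_rot: [-0.189, 1.386, 0.225]
contact_force: [-0.4, -0.3, -1.2]
opening: 0.0201
t 5.2 p [0.58   0.1812 0.11  ] F [-0.69  0.46  0.15] op 0.0199 q6 [ 0.17  0.01  1.88  0.02  1.08 -1.68]
```

View pics/s4.png

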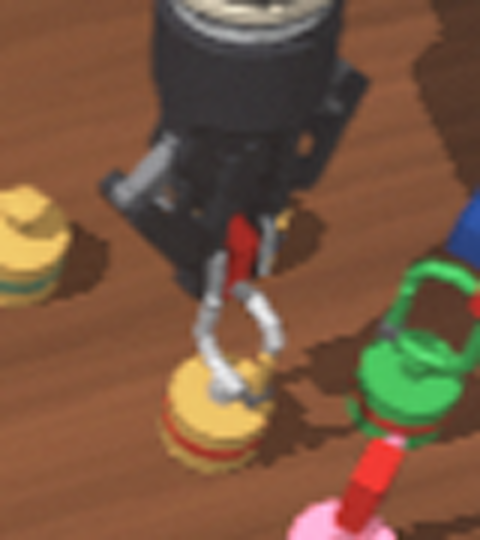

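The tab (zoomed at about (238,250)) sits centred between the pads, and nothing has moved, so I'll close and lift.

```bash
python3 -m handwheel '[[0,[0,0,0],[0,0,0]],[0,[0,0,0],[0,0,0]],[0,[0,0,0],[0,0,0]],[0,[0,0,0],[0,0,0]]]' 90
python3 -m handwheel '[[0,[-0.01,0,0.0018],[0,0,0]],[0,[-0.02,0,0.0035],[0,0,0]],[0,[-0.03,0,0.0053],[0,0,0]],[0,[-0.03,0,0.0053],[0,0,0]],[0,[-0.03,0,0.0053],[0,0,0]],[0,[-0.03,0,0.0053],[0,0,0]],[0,[-0.02,0,0.0035],[0,0,0]],[0,[0,0,0],[0,0,0]],[0,[0,0,0],[0,0,0]],[0,[0,0,0],[0,0,0]]]'
python3 look.py s5 355,455,120,250 5
```

```text
t: 5.53
tool_pos: [0.58, 0.1814, 0.1101]
tool_rot: [-0.189, 1.387, 0.226]
contact_force: [-1.2, 1.7, 2.1]
opening: 0.0131
t: 6.37
tool_pos: [0.5785, 0.1808, 0.2792]
tool_rot: [-0.19, 1.392, 0.225]
contact_force: [0.2, -0.3, -5.2]
opening: 0.0133
t 6.42 p [0.5783 0.1808 0.2785] F [-0.16 -0.29 -4.6 ] op 0.013 q6 [ 0.17 -0.13  1.72  0.02  1.38 -1.67]
```

View pics/s5.png

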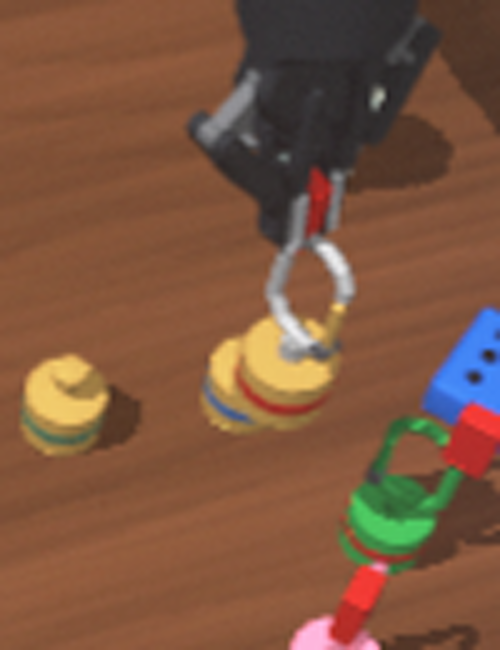

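Run:
```python
from mv import *
R=toolR(-.215,10); tcp=np.array([.4905,-.1237,.215])
plan(tcp-R[:,0]*.019,R)
for z in np.arange(.17,.2,.004):
    E=np.array([.5735,-.1418,z]); t=np.linspace(0,6.28,41); u=np.array([.977,-.2133,0]); v=np.array([.2133,.977,0])
    P=np.array([E+v*.0195*np.sin(a)+np.array([0,0,.021-.0245*np.cos(a)]) for a in t]); p=proj('scene',P); q=proj('top',P)
    print(round(z,3),p.min(0).round(1),p.max(0).round(1),q.min(0).round(1),q.max(0).round(1))
```

```text
t 6.42 tcp [0.5783 0.1808 0.2785] -> [ 0.4905 -0.1237  0.215 ] turn(tool) deg [27.44 -0.34 -4.78] | 27.9
 world d mm [ -87.8 -304.5  -63.5]  shift in new tool mm [  58.9 -316.2  -31.5]  in cur tool [  34.6 -269.9 -174.4]
0.17 [276.2 215.1] [292.5 225.9] [352.3 186.5] [365.5 190.1]
0.174 [276.  214.2] [292.4 225. ] [352.4 186.4] [365.6 190. ]
0.178 [275.9 213.3] [292.3 224.2] [352.4 186.2] [365.7 189.8]
0.182 [275.8 212.4] [292.2 223.3] [352.5 186. ] [365.8 189.6]
0.186 [275.6 211.4] [292.1 222.5] [352.6 185.8] [365.9 189.5]
0.19 [275.5 210.5] [292.1 221.6] [352.7 185.7] [366.1 189.3]
0.194 [275.4 209.5] [292.  220.7] [352.7 185.5] [366.2 189.2]
0.198 [275.2 208.6] [291.9 219.9] [352.8 185.3] [366.3 189. ]
```

```bash
python3 -m handwheel '[[0,[0,0,-0.01],[3.43,-0.04,-0.6]],[0,[0,0,-0.01],[6.86,-0.08,-1.2]],[0,[0,0,-0.01],[6.86,-0.08,-1.2]],[0,[0,0,-0.01],[6.86,-0.08,-1.2]],[0,[0,0,0],[3.43,-0.04,-0.6]],[0,[0,0,0],[0,0,0]]]'
python3 - <<'E'
from mv import *
R=toolR(-.215,10); tcp=np.array([.4905,-.1237,.215]); plan(tcp-R[:,0]*.019,R)
E
```

```text
t: 6.92
tool_pos: [0.5394, 0.1761, 0.2719]
tool_rot: [0.15, 1.39, -0.179]
contact_force: [-0.7, 0.2, -3.7]
opening: 0.0131
t 6.92 tcp [0.5394 0.1761 0.2719] -> [ 0.4905 -0.1237  0.215 ] turn(tool) deg [-0.    0.03 -0.  ] | 0.0
 world d mm [ -48.9 -299.8  -56.9]  shift in new tool mm [  58.8 -303.3    6.1]  in cur tool [  58.8 -303.3    6.1]
```

```bash
python3 -m handwheel '[[0,[0,-0.01,0],[0,0,0]],[0,[0,-0.02,0],[0,0,0]],[0,[0,-0.034,0],[0,0,0]],[0,[0,-0.04,0],[0,0,0]],[0,[0,-0.04,0],[0,0,0]],[0,[0,-0.04,0],[0,0,0]],[0,[0,-0.04,0],[0,0,0]],[0,[0.008,-0.034,0],[0,0,0]],[0,[0.01,-0.02,0.001],[0,0,0]],[0,[0.01,-0.012,0.001],[0,0,0]]]'
python3 -m handwheel '[[0,[0.01,-0.008,0.002],[0,0,0]],[0,[0.01,-0.005,0.002],[0,0,0]],[0,[0.01,0,0],[0,0,0]],[0,[0,0,0],[0,0,0]],[0,[0,0,0],[0,0,0]]]'
python3 look.py s6 240,340,160,280 5; python3 look.py t6 320,420,130,250 5 top
python3 - <<'E'
from mv import *
R=toolR(-.215,10); tcp=np.array([.4905,-.1237,.215]); plan(tcp-R[:,0]*.019,R)
E
```

```text
t: 7.75
tool_pos: [0.4848, -0.1123, 0.2467]
tool_rot: [0.151, 1.385, -0.181]
contact_force: [-0.2, -0.1, -4.0]
opening: 0.0127
t: 8.17
tool_pos: [0.4921, -0.1225, 0.2174]
tool_rot: [0.151, 1.387, -0.176]
contact_force: [-0.5, 0.8, -4.1]
opening: 0.0131
t 8.22 p [ 0.4925 -0.1226  0.2185] F [ 0.88  0.14 -4.28] op 0.0129 q6 [-0.41 -0.36  2.01  0.04  1.32 -1.78]
t 8.27 p [ 0.4928 -0.1227  0.2192] F [-0.06  0.64 -4.38] op 0.0129 q6 [-0.41 -0.36  2.01  0.04  1.32 -1.78]
t 8.27 tcp [ 0.4928 -0.1227  0.2192] -> [ 0.4905 -0.1237  0.215 ] turn(tool) deg [ 0.07  0.35 -0.13] | 0.4
 world d mm [-2.3 -1.  -4.2]  shift in new tool mm [ 3.8 -1.4 -2.8]  in cur tool [ 3.8 -1.4 -2.8]
```

View pics/s6.png

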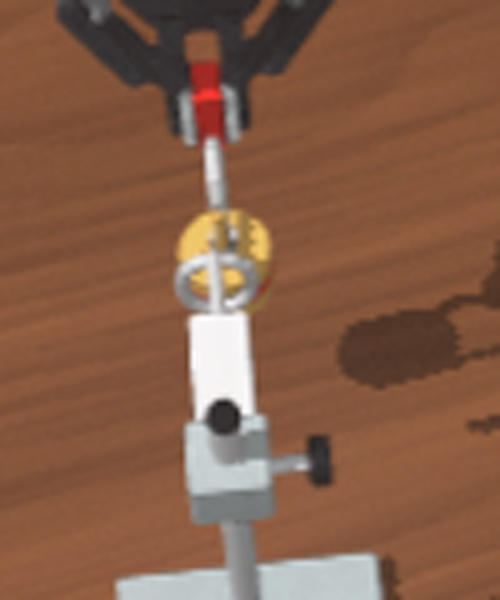

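View pics/t6.png

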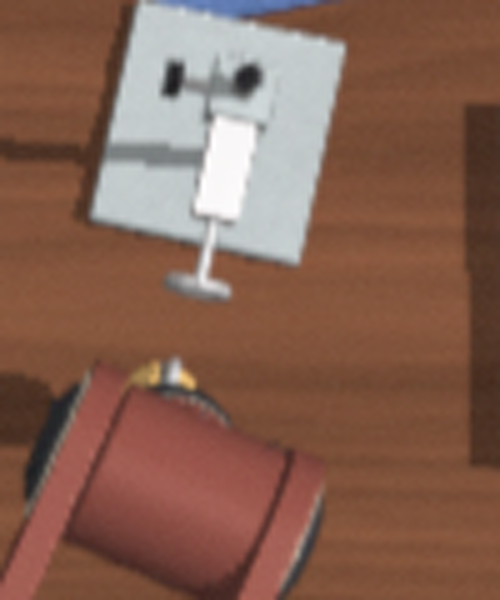

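```bash
cat > ov.py <<'E'
from model import *
from mv import Ro
import sys,json
def hookpose(o,off=(-.020,0,.112),tilt=10):
    # hook frame from tool: hook z = rotated; TCP at off in hook frame
    Rt=Ro.from_rotvec(o['tool_rot']).as_matrix(); t=np.radians(tilt)
    # tool x = -z*cos+ x*sin ; tool y = y ; tool z = x cos + z sin  (in hook frame)
    A=np.c_[[np.sin(t),0,-np.cos(t)],[0,1,0],[np.cos(t),0,np.sin(t)]]
    R=Rt@A.T; return R, o['tool_pos']-R@np.array(off)
if __name__=='__main__':
    tag=sys.argv[1]; E=json.loads(sys.argv[2]); off=json.loads(sys.argv[3]); o=ctrl.get_obs()
    R,t=hookpose(o,off); print('hook',t.round(4),'x',R[:,0].round(3),'z',R[:,2].round(3))
    C=pose(*E); print('eye in hook mm',(R.T@(C[1]-t)*1e3).round(1))
    for c,pre,roi in(('scene','s',(255,325,170,260)),('top','t',(325,395,140,230))):
        over(c,f'{pre}{tag}_full.png',[(HOOK,(R,t)),(HOOKTAB,(R,t)),(CELL,C)],roi,8,f'{pre}{tag}_ov.png')
    cv2.imwrite(f'pics/ov{tag}.png',cv2.resize(np.hstack([cv2.imread(f'pics/{p}{tag}_ov.png') for p in 'st']),(800,514)))
E
python3 ov.py 6 '[0.575,-0.142,0.190,-0.215]' '[-0.020,0,0.112]'
```

```text
hook [ 0.5131 -0.1269  0.1073] x [ 0.977 -0.212  0.006] z [-0.006 -0.001  1.   ]
eye in hook mm [64.2 -1.5 82.3]
```

View pics/ov6.png

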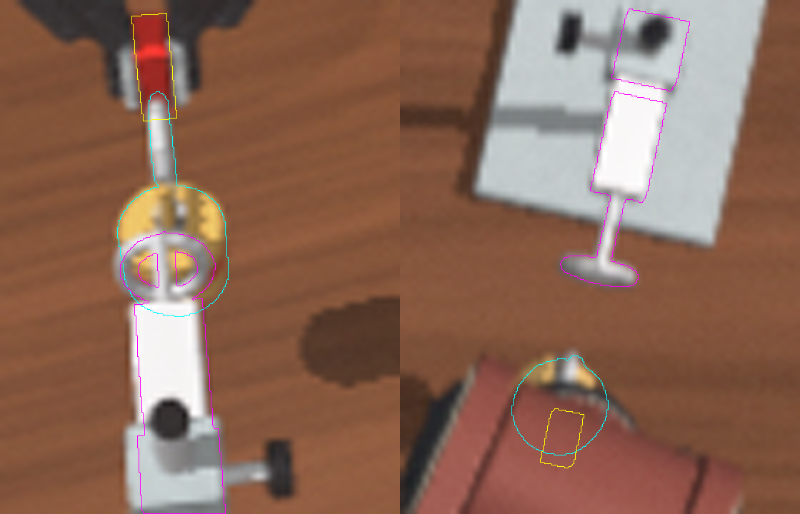

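```bash
cat > ov2.py <<'E'
from ov import *
tag=sys.argv[1]; E=json.loads(sys.argv[2]); off=json.loads(sys.argv[3]); yaw=float(sys.argv[4]) if len(sys.argv)>4 else 0
o=ctrl.get_obs(); R,t=hookpose(o,off)
if yaw: 
    p=o['tool_pos']; Q=cv2.Rodrigues(np.array([0,0,yaw]))[0]; R=Q@R; t=p+Q@(t-p)
C=pose(*E); print('eye in hook mm',(R.T@(C[1]-t)*1e3).round(1))
g=lambda L:[(P,(R,t)) for P in L]
outs=[]
for c,pre,roi in(('scene','s',(265,305,165,225)),('top','t',(340,380,165,225))):
    over(c,f'{pre}{tag}_full.png',[(HOOK[:1],(R,t)),(HOOK[1:],(R,t)),(CELL,C)],roi,10,'tmp.png'); outs.append(cv2.imread('pics/tmp.png'))
    over(c,f'{pre}{tag}_full.png',[],roi,10,'tmp.png'); 
    if c=='top': outs.append(cv2.imread('pics/tmp.png'))
cv2.imwrite(f'pics/ovw{tag}.png',cv2.resize(np.hstack(outs[:2]),(800,600)))
E
python3 ov2.py 6 '[0.575,-0.142,0.190,-0.215]' '[-0.020,0,0.112]'
```

```text
eye in hook mm [64.2 -1.5 82.3]
```

View pics/ovw6.png

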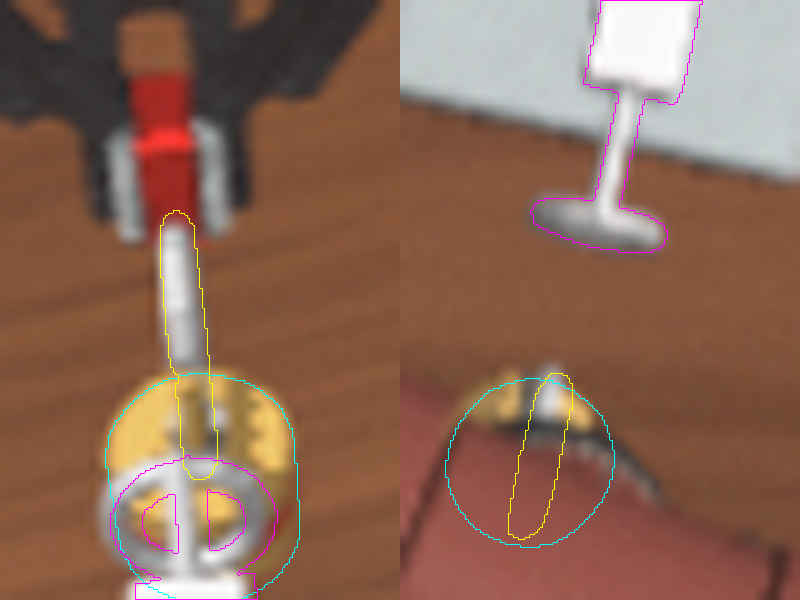

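Run:
```python
from ov import *
o=ctrl.get_obs()
for dx,dz in((0,0),(2.3,0),(2.3,5),(0,3),(4,0)):
    R,t=hookpose(o,(-.020,0,.112)); t=t+R@np.array([dx,0,dz])/1e3
    f=lambda P,c='scene':proj(c,np.array(P,float).reshape(-1,3)/1e3@R.T+t)
    rim=f(circ(24,36)); base=f(circ(24,0))
    print(dx,dz,'tabfront',f([-11,0,147])[0].round(1),'tabrear y',f([-35,0,147])[0,1].round(1),'tabbot',f([-11,0,105])[0,1].round(1),'rimtop',rim[:,1].min().round(1),'mass LR',min(rim[:,0].min(),base[:,0].min()).round(1),max(rim[:,0].max(),base[:,0].max()).round(1),'top nose tip',f([[17,0,104],[21,0,100]],'top').round(1).tolist())
```

```text
0 0 tabfront [281.3 180.1] tabrear y 172.2 tabbot 190.5 rimtop 202.0 mass LR 275.2 294.5 top nose tip [[355.4, 203.0], [355.6, 201.8]]
2.3 0 tabfront [281.3 180.8] tabrear y 172.9 tabbot 191.2 rimtop 202.7 mass LR 275.3 294.5 top nose tip [[355.6, 202.2], [355.8, 201.0]]
2.3 5 tabfront [281.2 179.5] tabrear y 171.6 tabbot 190.0 rimtop 201.6 mass LR 275.1 294.4 top nose tip [[355.7, 202.1], [355.9, 200.8]]
0 3 tabfront [281.2 179.3] tabrear y 171.4 tabbot 189.8 rimtop 201.3 mass LR 275.1 294.4 top nose tip [[355.5, 202.9], [355.7, 201.7]]
4 0 tabfront [281.4 181.4] tabrear y 173.5 tabbot 191.8 rimtop 203.3 mass LR 275.3 294.6 top nose tip [[355.7, 201.6], [355.9, 200.4]]
```

```bash
python3 -c "
from mv import *
st()"; python3 -m handwheel '[[0,[0.005,-0.002,0],[0,0,0]],[0,[0,-0.0013,0.006],[0,0,0]],[0,[0.0012,0,0.006],[0,0,0]],[0,[0.0012,0,0.006],[0,0,0]],[0,[0.0012,0,0.006],[0,0,0]],[0,[0.0012,0,0.004],[0,0,0]],[0,[0.0005,0,0.0017],[0,0,0]],[0,[0,0,0],[0,0,0]],[0,[0,0,0],[0,0,0]],[0,[0,0,0],[0,0,0]]]'
python3 look.py s7 240,340,160,280 5; python3 look.py t7 320,420,130,250 5 top
python3 ov2.py 7 '[0.575,-0.142,0.190,-0.215]' '[-0.020,0,0.112]'
```

```text
t 8.27 p [ 0.4928 -0.1227  0.2192] F [-0.06  0.64 -4.38] op 0.0129 q6 [-0.41 -0.36  2.01  0.04  1.32 -1.78]
t: 9.1
tool_pos: [0.5219, -0.1332, 0.2138]
tool_rot: [0.151, 1.385, -0.178]
contact_force: [0.2, 0.2, -4.4]
opening: 0.013
t 9.15 p [ 0.5218 -0.1332  0.2139] F [ 0.16  0.33 -3.89] op 0.0134 q6 [-0.41 -0.27  1.95  0.04  1.29 -1.77]
t 9.2 p [ 0.5218 -0.1333  0.2139] F [ 1.26 -0.01 -4.25] op 0.0132 q6 [-0.41 -0.27  1.95  0.04  1.29 -1.77]
eye in hook mm [33.7  2.8 87.8]
```

View pics/ovw7.png

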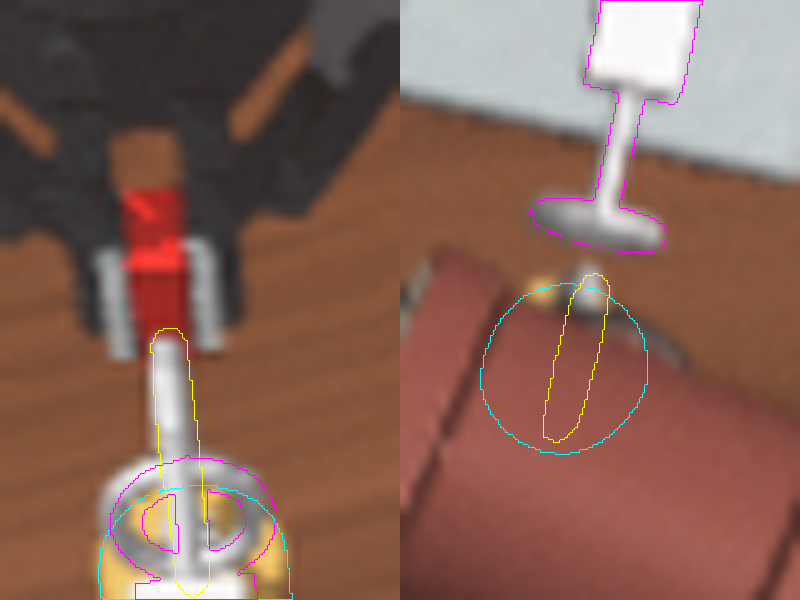

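View pics/s7.png

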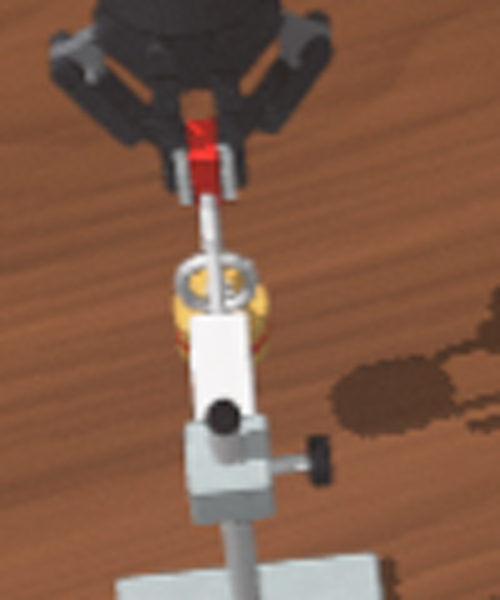

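```bash
python3 -m handwheel '[[0,[0.0004,0.001,0.002],[0,0,0]],[0,[0.0003,0,0.002],[0,0,0]],[0,[0.0004,0,0.002],[0,0,0]],[0,[0,0,0],[0,0,0]]]'
python3 -m handwheel '[[0,[0.0003,0,0.002],[0,0,0]],[0,[0.0002,0,0.001],[0,0,0]],[0,[0,0,0],[0,0,0]]]'; python3 -m handwheel '[[0,[0.0003,0,0.002],[0,0,0]],[0,[0,0,0],[0,0,0]]]'; python3 -m handwheel '[[0,[0.0003,0,0.002],[0,0,0]],[0,[0,0,0],[0,0,0]]]'
```

```text
t: 9.53
tool_pos: [0.5286, -0.1337, 0.2141]
tool_rot: [0.151, 1.384, -0.178]
contact_force: [0.1, -0.2, -3.2]
opening: 0.013
t: 9.78
tool_pos: [0.5311, -0.1343, 0.2139]
tool_rot: [0.151, 1.386, -0.178]
contact_force: [-2.4, 0.3, -3.3]
opening: 0.0128
t: 9.95
tool_pos: [0.533, -0.1347, 0.2137]
tool_rot: [0.151, 1.386, -0.178]
contact_force: [-0.8, 0.0, -4.1]
opening: 0.0129
t: 10.12
tool_pos: [0.535, -0.1351, 0.2137]
tool_rot: [0.151, 1.386, -0.178]
contact_force: [-1.0, 1.3, -4.0]
opening: 0.0129
```

```bash
python3 -m handwheel '[[0,[0.0003,0,0.002],[0,0,0]],[0,[0,0,0],[0,0,0]]]'; python3 -m handwheel '[[0,[0.0003,0,0.002],[0,0,0]],[0,[0,0,0],[0,0,0]]]'; python3 look.py s8 265,325,170,250 8;python3 look.py t8 340,400,160,220 8 top
```

```text
t: 10.28
tool_pos: [0.537, -0.1355, 0.2138]
tool_rot: [0.151, 1.386, -0.178]
contact_force: [-2.3, -0.1, -5.4]
opening: 0.0131
t: 10.45
tool_pos: [0.5391, -0.136, 0.214]
tool_rot: [0.151, 1.385, -0.178]
contact_force: [-2.6, 0.5, -4.8]
opening: 0.0131
t 10.5 p [ 0.539 -0.136  0.214] F [-2.67  0.45 -3.71] op 0.0128 q6 [-0.4  -0.22  1.91  0.04  1.28 -1.76]
t 10.55 p [ 0.5389 -0.1359  0.214 ] F [-3.56  0.7  -5.29] op 0.0132 q6 [-0.4  -0.22  1.91  0.04  1.28 -1.76]
```

View pics/s8.png

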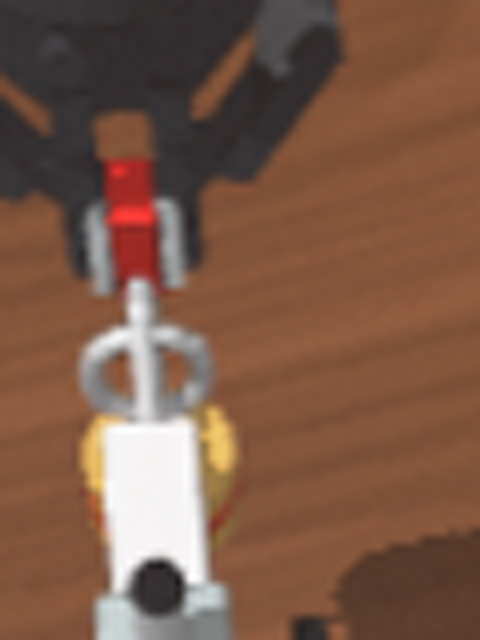

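View pics/t8.png

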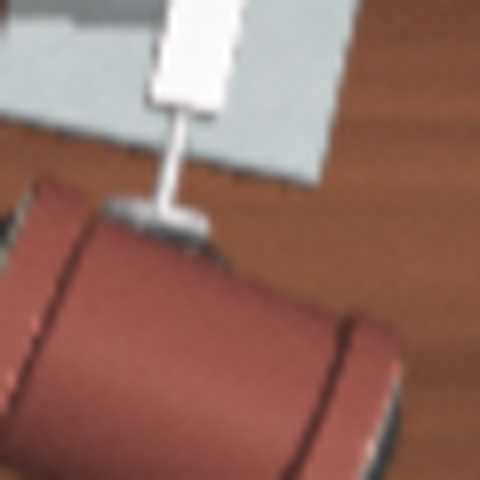

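```bash
python3 -m handwheel '[[0,[0.0003,0,0.002],[0,0,0]],[0,[0,0,0],[0,0,0]]]'; python3 -m handwheel '[[0,[0.0004,0,0.002],[0,0,0]],[0,[0,0,0],[0,0,0]]]'; python3 -m handwheel '[[0,[0.0003,0,0.002],[0,0,0]],[0,[0,0,0],[0,0,0]]]'
```

```text
t: 10.72
tool_pos: [0.5411, -0.1364, 0.2143]
tool_rot: [0.151, 1.385, -0.178]
contact_force: [-4.0, 0.8, -4.9]
opening: 0.0132
t: 10.88
tool_pos: [0.5431, -0.1369, 0.2141]
tool_rot: [0.151, 1.385, -0.178]
contact_force: [-3.1, 1.4, -4.4]
opening: 0.0131
t: 11.05
tool_pos: [0.5451, -0.1373, 0.214]
tool_rot: [0.151, 1.385, -0.178]
contact_force: [-3.2, 1.2, -6.1]
opening: 0.0131
```

```bash
python3 look.py s9 265,325,170,250 8; python3 ov2.py 9 '[0.575,-0.142,0.190,-0.215]' '[-0.020,0,0.112]' 2>&1 | tail -1
```

```text
t 11.1 p [ 0.5449 -0.1373  0.2139] F [-3.63  0.55 -6.14] op 0.0129 q6 [-0.4  -0.21  1.9   0.04  1.28 -1.76]
TypeError: 'NoneType' object is not subscriptable
```

View pics/s9.png

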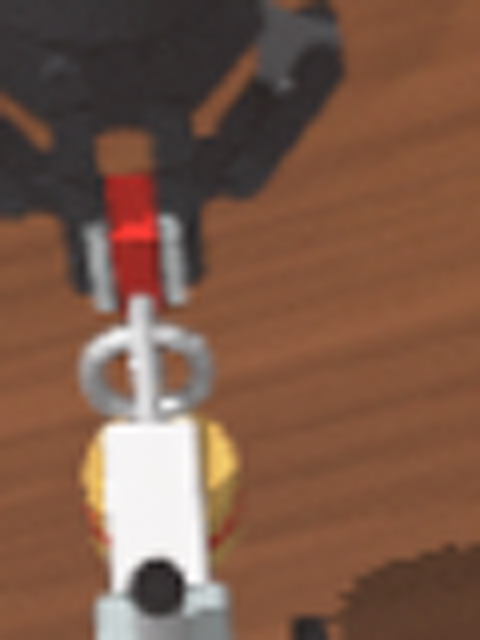

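```bash
python3 -m handwheel '[[0,[0.0003,0,0.002],[0,0,0]],[0,[0,0,0],[0,0,0]]]'; python3 -m handwheel '[[0,[0.0004,0,0.002],[0,0,0]],[0,[0,0,0],[0,0,0]]]'; python3 -m handwheel '[[0,[0.0003,0,0.0015],[0,0,0]],[0,[0,0,0],[0,0,0]],[0,[0,0,0],[0,0,0]]]'
```

```text
t: 11.27
tool_pos: [0.5471, -0.1378, 0.2141]
tool_rot: [0.151, 1.385, -0.178]
contact_force: [-2.8, -0.2, -7.1]
opening: 0.0127
t: 11.43
tool_pos: [0.5492, -0.1382, 0.2141]
tool_rot: [0.151, 1.385, -0.178]
contact_force: [-2.7, -0.2, -8.0]
opening: 0.0132
t: 11.68
tool_pos: [0.5505, -0.1385, 0.214]
tool_rot: [0.151, 1.385, -0.178]
contact_force: [-2.3, 0.0, -8.4]
opening: 0.0131
```

```bash
python3 -m handwheel '[[0,[0.002,0,-0.0003],[0,0,0]],[0,[0.002,0,-0.0004],[0,0,0]],[0,[0,0,0],[0,0,0]]]'; python3 -m handwheel '[[0,[0.002,0,-0.0003],[0,0,0]],[0,[0.002,0,-0.0004],[0,0,0]],[0,[0,0,0],[0,0,0]]]';python3 -m handwheel '[[0,[0.002,0,-0.0003],[0,0,0]],[0,[0.002,0,-0.0004],[0,0,0]],[0,[0,0,0],[0,0,0]]]'
```

```text
t: 11.93
tool_pos: [0.5504, -0.1386, 0.2098]
tool_rot: [0.151, 1.385, -0.178]
contact_force: [-2.8, -0.0, -6.6]
opening: 0.0133
t: 12.18
tool_pos: [0.5504, -0.1385, 0.2053]
tool_rot: [0.151, 1.385, -0.178]
contact_force: [-0.7, -0.3, -10.5]
opening: 0.0131
t: 12.43
tool_pos: [0.5513, -0.1387, 0.2027]
tool_rot: [0.151, 1.383, -0.178]
contact_force: [-0.1, -0.3, -4.6]
opening: 0.0129
```

```bash
python3 -m handwheel '[[0,[0.002,0,-0.0003],[0,0,0]],[0,[0.002,0,-0.0004],[0,0,0]],[0,[0,0,0],[0,0,0]]]'; python3 -m handwheel '[[0,[0.002,0,-0.0004],[0,0,0]],[0,[0,0,0],[0,0,0]],[0,[0,0,0],[0,0,0]]]'; python3 look.py s10 265,325,170,250 8
```

```text
t: 12.68
tool_pos: [0.5506, -0.1385, 0.198]
tool_rot: [0.151, 1.385, -0.178]
contact_force: [0.4, -0.0, -4.8]
opening: 0.013
t: 12.93
tool_pos: [0.5505, -0.1384, 0.1959]
tool_rot: [0.151, 1.385, -0.178]
contact_force: [-0.2, 0.9, -3.5]
opening: 0.013
t 12.98 p [ 0.5506 -0.1385  0.196 ] F [ 0.01  0.03 -3.22] op 0.0127 q6 [-0.39 -0.18  1.9   0.04  1.24 -1.76]
```

View pics/s10.png

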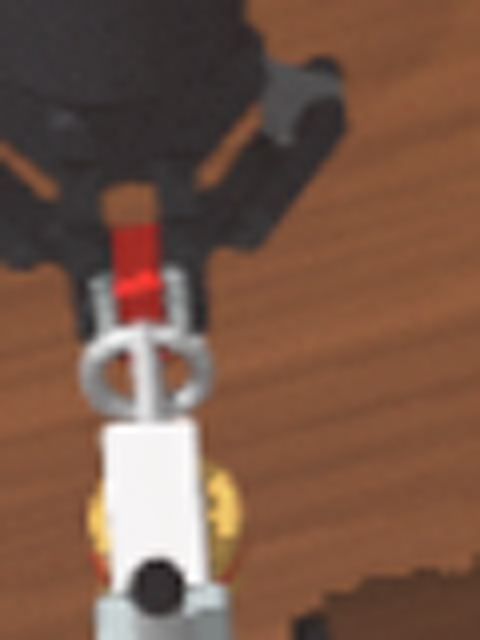

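```bash
for i in 1; do :; done; python3 -m handwheel '[[0,[0.001,0,-0.0002],[0,0,0]],[0,[0,0,0],[0,0,0]]]'; python3 -m handwheel '[[0,[0.001,0,-0.0002],[0,0,0]],[0,[0,0,0],[0,0,0]]]';  python3 -m handwheel '[[0,[0.0005,0,-0.0001],[0,0,0]],[0,[0,0,0],[0,0,0]]]'
```

```text
t: 13.15
tool_pos: [0.5505, -0.1385, 0.1949]
tool_rot: [0.151, 1.385, -0.178]
contact_force: [0.3, 0.8, -4.3]
opening: 0.0128
t: 13.32
tool_pos: [0.5504, -0.1384, 0.1938]
tool_rot: [0.151, 1.385, -0.178]
contact_force: [-0.4, -0.3, -4.2]
opening: 0.0131
t: 13.48
tool_pos: [0.5504, -0.1384, 0.1934]
tool_rot: [0.151, 1.385, -0.178]
contact_force: [-0.6, 0.7, -4.4]
opening: 0.0133
```

```bash
python3 -m handwheel '[[0,[0.0005,0,-0.0001],[0,0,0]],[0,[0,0,0],[0,0,0]]]'; python3 -m handwheel '[[0,[0.0005,0,-0.0001],[0,0,0]],[0,[0,0,0],[0,0,0]]]';  python3 -m handwheel '[[0,[0.0005,0,-0.0001],[0,0,0]],[0,[0,0,0],[0,0,0]]]'; python3 -m handwheel '[[0,[0.0005,0,-0.0001],[0,0,0]],[0,[0,0,0],[0,0,0]]]'
```

```text
t: 13.65
tool_pos: [0.5505, -0.1384, 0.1929]
tool_rot: [0.151, 1.385, -0.178]
contact_force: [0.7, -0.7, -4.7]
opening: 0.0128
t: 13.82
tool_pos: [0.5504, -0.1384, 0.1923]
tool_rot: [0.151, 1.385, -0.178]
contact_force: [-0.6, 0.5, -3.6]
opening: 0.0129
t: 13.98
tool_pos: [0.5505, -0.1385, 0.192]
tool_rot: [0.151, 1.385, -0.178]
contact_force: [-0.5, 0.2, -4.2]
opening: 0.0128
t: 14.15
tool_pos: [0.5507, -0.1385, 0.1918]
tool_rot: [0.151, 1.384, -0.178]
contact_force: [-0.2, -0.2, -3.0]
opening: 0.0129
```

```bash
python3 -m handwheel '[[0,[0.0003,0,-0.0001],[0,0,0]],[0,[0,0,0],[0,0,0]]]'; python3 -m handwheel '[[0,[0.0003,0,0],[0,0,0]],[0,[0,0,0],[0,0,0]]]';  python3 -m handwheel '[[0,[0.0003,0,-0.0001],[0,0,0]],[0,[0,0,0],[0,0,0]]]'
```

```text
t: 14.32
tool_pos: [0.5507, -0.1385, 0.1916]
tool_rot: [0.151, 1.384, -0.178]
contact_force: [-1.1, -0.1, -2.4]
opening: 0.0133
t: 14.48
tool_pos: [0.5509, -0.1386, 0.1915]
tool_rot: [0.151, 1.384, -0.178]
contact_force: [-0.4, -0.3, -0.8]
opening: 0.0125
t: 14.65
tool_pos: [0.5509, -0.1386, 0.1914]
tool_rot: [0.151, 1.383, -0.178]
contact_force: [-1.1, 1.0, 2.0]
opening: 0.0133
```

```bash
python3 -m handwheel '[[0,[0.0003,0,0],[0,0,0]],[0,[0,0,0],[0,0,0]]]'; python3 -m handwheel '[[0,[0,0,0],[0,0,0]]]'; python3 -m handwheel '[[0,[0.0002,0,0],[0,0,0]],[0,[0,0,0],[0,0,0]]]'; python3 -m handwheel '[[0,[0,0,0],[0,0,0]]]'; python3 -m handwheel '[[0,[0,0,0],[0,0,0]]]'
```

```text
t: 14.82
tool_pos: [0.551, -0.1386, 0.1912]
tool_rot: [0.151, 1.383, -0.178]
contact_force: [-1.7, 0.5, 3.4]
opening: 0.0129
t: 14.9
tool_pos: [0.551, -0.1386, 0.1912]
tool_rot: [0.151, 1.383, -0.178]
contact_force: [-1.3, 1.1, 3.8]
opening: 0.0129
t: 15.07
tool_pos: [0.5511, -0.1386, 0.1912]
tool_rot: [0.151, 1.383, -0.178]
contact_force: [-1.9, 1.4, 5.4]
opening: 0.013
t: 15.15
tool_pos: [0.5511, -0.1386, 0.1912]
tool_rot: [0.151, 1.383, -0.178]
contact_force: [-2.2, 0.2, 4.8]
opening: 0.0128
t: 15.23
tool_pos: [0.5511, -0.1386, 0.1912]
tool_rot: [0.151, 1.383, -0.178]
contact_force: [-1.7, 0.5, 5.3]
opening: 0.0129
```

```bash
python3 -m handwheel '[[0,[0.0002,0,0],[0,0,0]],[0,[0,0,0],[0,0,0]]]'; python3 -m handwheel '[[0,[0,0,0],[0,0,0]]]'; python3 -m handwheel '[[0,[0,0,0],[0,0,0]]]'; python3 -m handwheel '[[0,[0,0,0],[0,0,0]]]'; python3 -m handwheel '[[0,[0,0,0],[0,0,0]]]'
```

```text
t: 15.4
tool_pos: [0.5512, -0.1387, 0.1911]
tool_rot: [0.151, 1.383, -0.178]
contact_force: [-2.2, 0.6, 5.4]
opening: 0.0128
t: 15.48
tool_pos: [0.5512, -0.1387, 0.1911]
tool_rot: [0.151, 1.383, -0.178]
contact_force: [-1.4, 0.8, 5.5]
opening: 0.013
t: 15.57
tool_pos: [0.5512, -0.1387, 0.1911]
tool_rot: [0.151, 1.383, -0.178]
contact_force: [-1.6, 0.7, 5.1]
opening: 0.0132
t: 15.65
tool_pos: [0.5512, -0.1387, 0.1911]
tool_rot: [0.151, 1.383, -0.178]
contact_force: [-1.1, 0.8, 6.1]
opening: 0.0129
t: 15.73
tool_pos: [0.5512, -0.1387, 0.1911]
tool_rot: [0.151, 1.383, -0.178]
contact_force: [-2.4, 0.5, 4.7]
opening: 0.013
```

```bash
python3 -m handwheel '[[0,[0.0002,0,0],[0,0,0]],[0,[0,0,0],[0,0,0]],[0,[0,0,0],[0,0,0]]]'; python3 -m handwheel '[[0,[0,0,0],[0,0,0]]]'; python3 -m handwheel '[[0,[0,0,0],[0,0,0]]]'; python3 -m handwheel '[[0,[0,0,0],[0,0,0]]]'; python3 -m handwheel '[[0,[0,0,0],[0,0,0]]]'; python3 -m handwheel '[[0,[0,0,0],[0,0,0]]]'
```

```text
t: 15.98
tool_pos: [0.5513, -0.1387, 0.191]
tool_rot: [0.151, 1.383, -0.178]
contact_force: [-2.2, 1.5, 5.9]
opening: 0.0128
t: 16.07
tool_pos: [0.5513, -0.1387, 0.191]
tool_rot: [0.151, 1.383, -0.178]
contact_force: [-1.2, 1.0, 5.7]
opening: 0.0128
t: 16.15
tool_pos: [0.5513, -0.1387, 0.191]
tool_rot: [0.151, 1.383, -0.178]
contact_force: [-0.3, 1.0, 5.9]
opening: 0.0132
t: 16.23
tool_pos: [0.5513, -0.1387, 0.191]
tool_rot: [0.151, 1.383, -0.178]
contact_force: [-1.7, 1.5, 6.0]
opening: 0.013
t: 16.32
tool_pos: [0.5513, -0.1387, 0.191]
tool_rot: [0.151, 1.383, -0.178]
contact_force: [-1.7, -0.2, 5.7]
opening: 0.013
t: 16.4
tool_pos: [0.5513, -0.1387, 0.191]
tool_rot: [0.151, 1.383, -0.178]
contact_force: [-2.1, 1.2, 6.9]
opening: 0.0126
```

```bash
python3 -m handwheel '[[0,[0.0002,0,0],[0,0,0]],[0,[0,0,0],[0,0,0]],[0,[0,0,0],[0,0,0]]]'; python3 -m handwheel '[[0,[0,0,0],[0,0,0]]]'; python3 -m handwheel '[[0,[0,0,0],[0,0,0]]]'; python3 -m handwheel '[[0,[0,0,0],[0,0,0]],[0,[0,0,0],[0,0,0]],[0,[0,0,0],[0,0,0]],[0,[0,0,0],[0,0,0]]]'; python3 -m handwheel '[[0,[0,0,0],[0,0,0]],[0,[0,0,0],[0,0,0]],[0,[0,0,0],[0,0,0]],[0,[0,0,0],[0,0,0]]]'
python3 look.py s11 265,325,170,250 8;python3 look.py t11 340,400,150,210 8 top
```

```text
t: 16.65
tool_pos: [0.5514, -0.1387, 0.191]
tool_rot: [0.151, 1.383, -0.178]
contact_force: [-2.1, 0.7, 6.9]
opening: 0.0128
t: 16.73
tool_pos: [0.5514, -0.1387, 0.191]
tool_rot: [0.151, 1.383, -0.178]
contact_force: [-2.1, 0.4, 7.0]
opening: 0.0127
t: 16.82
tool_pos: [0.5513, -0.1387, 0.191]
tool_rot: [0.151, 1.383, -0.178]
contact_force: [-2.7, 0.8, 6.4]
opening: 0.0128
t: 17.15
tool_pos: [0.5514, -0.1387, 0.191]
tool_rot: [0.151, 1.383, -0.178]
contact_force: [-2.2, 1.1, 6.3]
opening: 0.0129
t: 17.48
tool_pos: [0.5513, -0.1387, 0.191]
tool_rot: [0.151, 1.383, -0.178]
contact_force: [-1.3, 1.5, 6.0]
opening: 0.0126
t 17.53 p [ 0.5514 -0.1387  0.191 ] F [-2.12  0.76  6.48] op 0.0129 q6 [-0.39 -0.17  1.91  0.04  1.23 -1.76]
t 17.58 p [ 0.5513 -0.1387  0.191 ] F [-1.9   1.15  6.66] op 0.013 q6 [-0.39 -0.17  1.91  0.04  1.23 -1.76]
```

View pics/s11.png

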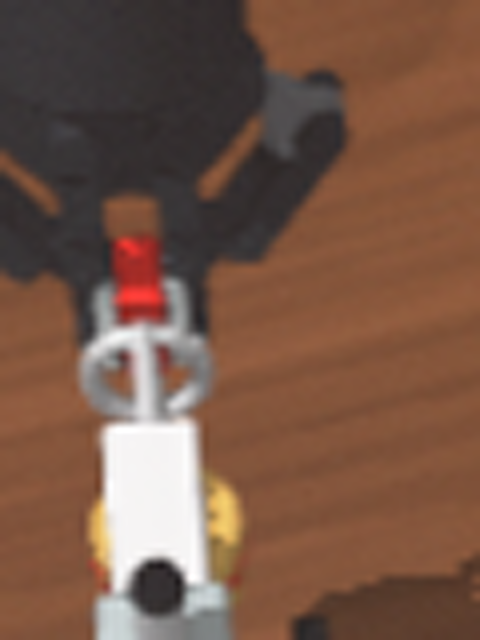

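View pics/t11.png

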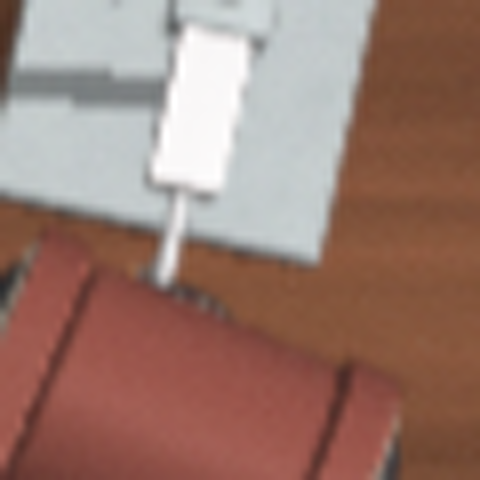

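```bash
python3 -m handwheel '[[0,[-0.0003,0,0],[0,0,0]],[0,[-0.0003,0,0],[0,0,0]],[0,[-0.0003,0,0],[0,0,0]],[0,[0,0,0],[0,0,0]],[0,[0,0,0],[0,0,0]]]'; python3 -m handwheel '[[0,[0,0,0],[0,0,0]]]'
```

```text
t: 18.0
tool_pos: [0.5512, -0.1387, 0.191]
tool_rot: [0.151, 1.383, -0.178]
contact_force: [2.1, 0.3, 4.8]
opening: 0.013
t: 18.08
tool_pos: [0.5512, -0.1387, 0.191]
tool_rot: [0.151, 1.383, -0.178]
contact_force: [1.7, 0.3, 5.8]
opening: 0.0129
```

```bash
python3 -m handwheel '[[0,[-0.0003,0,0.0001],[0,0,0]],[0,[-0.0003,0,0.0001],[0,0,0]],[0,[0,0,0],[0,0,0]],[0,[0,0,0],[0,0,0]]]'; python3 -m handwheel '[[0,[-0.0004,0,0.0001],[0,0,0]],[0,[0,0,0],[0,0,0]],[0,[0,0,0],[0,0,0]]]'; python3 -m handwheel '[[0,[0,0,0],[0,0,0]]]'
```

```text
t: 18.42
tool_pos: [0.551, -0.1387, 0.1911]
tool_rot: [0.151, 1.383, -0.178]
contact_force: [5.2, 0.1, 3.2]
opening: 0.0127
t: 18.67
tool_pos: [0.5509, -0.1386, 0.1912]
tool_rot: [0.151, 1.384, -0.178]
contact_force: [5.3, -0.7, 1.6]
opening: 0.013
t: 18.75
tool_pos: [0.5509, -0.1386, 0.1912]
tool_rot: [0.151, 1.384, -0.178]
contact_force: [5.7, -0.2, 1.8]
opening: 0.0129
```

```bash
python3 -m handwheel '[[0,[0,0,0.0005],[0,0,0]],[0,[0,0,0],[0,0,0]],[0,[0,0,0],[0,0,0]]]'; python3 -m handwheel '[[0,[0,0,0],[0,0,0]]]'
```

```text
t: 19.0
tool_pos: [0.551, -0.1386, 0.1912]
tool_rot: [0.151, 1.385, -0.178]
contact_force: [4.3, -0.1, 2.2]
opening: 0.0129
t: 19.08
tool_pos: [0.551, -0.1386, 0.1912]
tool_rot: [0.151, 1.385, -0.178]
contact_force: [3.7, -0.7, 2.4]
opening: 0.0131
```

```bash
python3 -m handwheel '[[0,[-0.0002,0,0.0007],[0,0,0]],[0,[0,0,0],[0,0,0]],[0,[0,0,0],[0,0,0]]]'; python3 -m handwheel '[[0,[-0.0003,0,0.0005],[0,0,0]],[0,[0,0,0],[0,0,0]],[0,[0,0,0],[0,0,0]]]'; python3 -m handwheel '[[0,[0,0,0],[0,0,0]]]'
```

```text
t: 19.33
tool_pos: [0.5511, -0.1386, 0.1912]
tool_rot: [0.151, 1.387, -0.178]
contact_force: [0.6, -0.6, 2.3]
opening: 0.013
t: 19.58
tool_pos: [0.5512, -0.1386, 0.1913]
tool_rot: [0.152, 1.388, -0.178]
contact_force: [-2.0, 0.2, 1.3]
opening: 0.0131
t: 19.67
tool_pos: [0.5513, -0.1386, 0.1914]
tool_rot: [0.151, 1.387, -0.178]
contact_force: [-1.3, -0.5, 0.6]
opening: 0.0129
```

```bash
python3 -m handwheel '[[0,[-0.0002,0,-0.0002],[0,0,0]],[0,[0,0,0],[0,0,0]],[0,[0,0,0],[0,0,0]]]' 20; python3 -m handwheel '[[0.018,[0,0,0],[0,0,0]],[0.024,[0,0,0],[0,0,0]],[0.03,[0,0,0],[0,0,0]],[0.034,[0,0,0],[0,0,0]],[0.036,[0,0,0],[0,0,0]],[0.036,[0,0,0],[0,0,0]]]'; python3 look.py s12 265,325,170,250 8
```

```text
t: 19.92
tool_pos: [0.5514, -0.1386, 0.1915]
tool_rot: [0.152, 1.387, -0.178]
contact_force: [-0.7, -1.0, -1.9]
opening: 0.0133
t: 20.42
tool_pos: [0.552, -0.1388, 0.1925]
tool_rot: [0.151, 1.385, -0.178]
contact_force: [-0.4, -0.4, 0.3]
opening: 0.0358
t 20.47 p [ 0.552  -0.1388  0.1924] F [ 0.97 -0.36 -0.39] op 0.0359 q6 [-0.39 -0.17  1.9   0.04  1.24 -1.76]
```

View pics/s12.png

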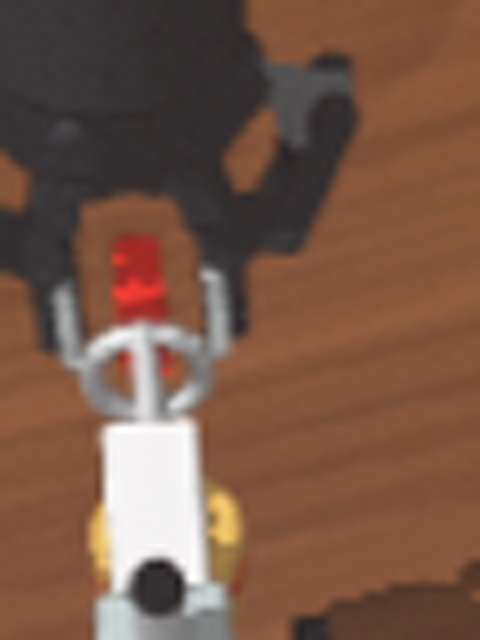

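```bash
python3 -m handwheel '[[0.036,[-0.0005,0,-0.003],[0,0,0]],[0.036,[-0.001,0,-0.006],[0,0,0]],[0.036,[-0.0018,0,-0.01],[0,0,0]],[0.036,[-0.0026,0,-0.015],[0,0,0]],[0.036,[-0.0035,0,-0.02],[0,0,0]],[0.036,[-0.0035,0,-0.02],[0,0,0]],[0.036,[-0.0035,0,-0.02],[0,0,0]],[0.036,[-0.0026,0,-0.015],[0,0,0]],[0.036,[0,0,0],[0,0,0]],[0.036,[0,0,0],[0,0,0]]]'
python3 look.py s13 240,340,160,285 5; python3 look.py t13 330,400,140,210 8 top
```

```text
t: 21.3
tool_pos: [0.4436, -0.1151, 0.1917]
tool_rot: [0.151, 1.383, -0.178]
contact_force: [-0.2, -0.5, 0.6]
opening: 0.0359
t 21.35 p [ 0.444  -0.1153  0.1918] F [ 0.21 -0.04  0.03] op 0.0356 q6 [-0.44 -0.48  2.14  0.04  1.31 -1.81]
t 21.4 p [ 0.4443 -0.1153  0.1918] F [ 0.4  -0.75 -1.04] op 0.036 q6 [-0.44 -0.48  2.14  0.04  1.31 -1.81]
```

View pics/s13.png

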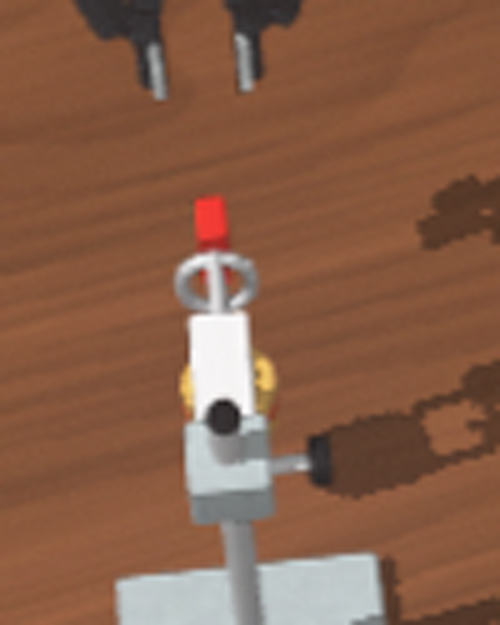

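View pics/t13.png

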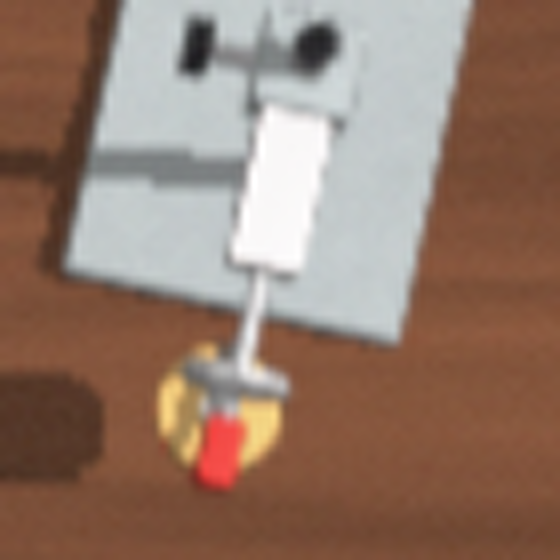

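```bash
python3 -m handwheel '[[0.036,[0,0,0],[0,0,0]],[0.036,[0,0,0],[0,0,0]],[0.036,[0,0,0],[0,0,0]],[0.036,[0,0,0],[0,0,0]],[0.036,[0,0,0],[0,0,0]],[0.036,[0,0,0],[0,0,0]],[0.036,[0,0,0],[0,0,0]],[0.036,[0,0,0],[0,0,0]],[0.036,[0,0,0],[0,0,0]],[0.036,[0,0,0],[0,0,0]]]'
python3 look.py s14 240,400,160,285 5; python3 look.py t14 330,400,140,210 8 top
cat > run3.py <<'E'
from model import *
from ov import pose
im={'scene':cv2.imread('pics/s14_full.png'),'top':cv2.imread('pics/t14_full.png')}
outs=[]
E=np.array([.575,-.142,.190])
for pitch,ex in((0,0),(0.08,0),(0,5),):
    R,_=pose(0,0,0,-.215,pitch); t=E-R@np.array([ex/1e3,0,.1095])
    for c,p,roi in(('scene','s',(255,325,185,255)),('top','t',(330,400,150,220))):
        over(c,f'{p}14_full.png',[(HOOK[:1],(R,t)),(HOOKTAB,(R,t)),(CELL,(pose(*E,-.215)))],roi,6,'tmp.png'); outs.append(cv2.resize(cv2.imread('pics/tmp.png'),(266,266)))
cv2.imwrite('pics/ov14.png',np.vstack([np.hstack(outs[0::2]),np.hstack(outs[1::2])]))
E
python3 run3.py
```

```text
t: 22.23
tool_pos: [0.4438, -0.1152, 0.1915]
tool_rot: [0.151, 1.385, -0.178]
contact_force: [-0.2, -0.8, 0.4]
opening: 0.036
t 22.28 p [ 0.4438 -0.1152  0.1915] F [-0.38  0.12  0.19] op 0.0361 q6 [-0.44 -0.48  2.14  0.04  1.31 -1.81]
t 22.33 p [ 0.4438 -0.1152  0.1915] F [-1.4   0.47 -0.58] op 0.0359 q6 [-0.44 -0.48  2.14  0.04  1.31 -1.81]
```

View pics/ov14.png

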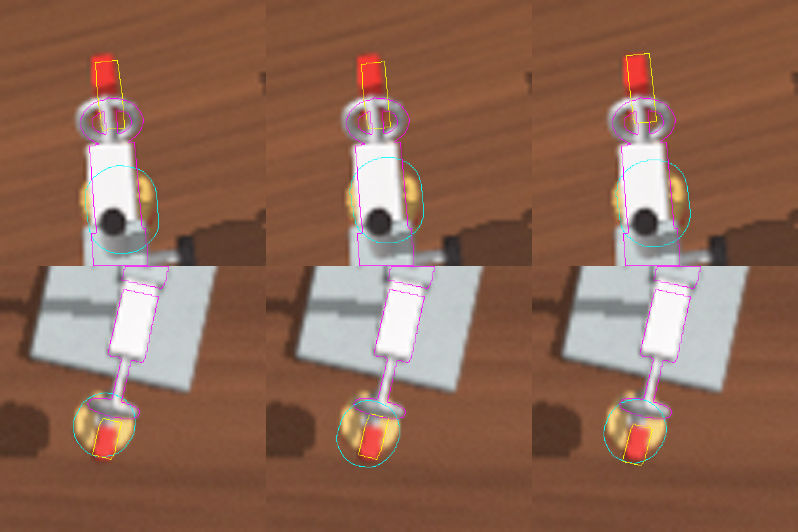

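View pics/s14.png

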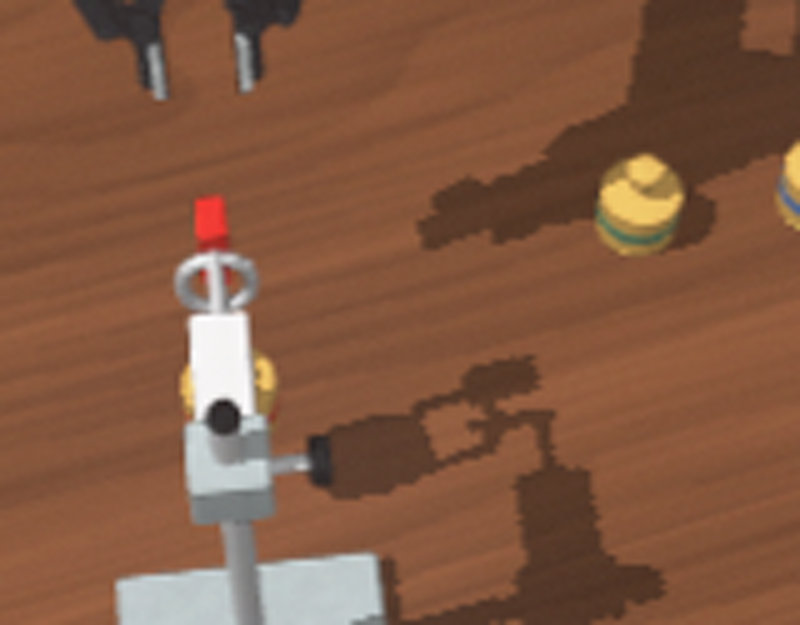

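View pics/t14.png

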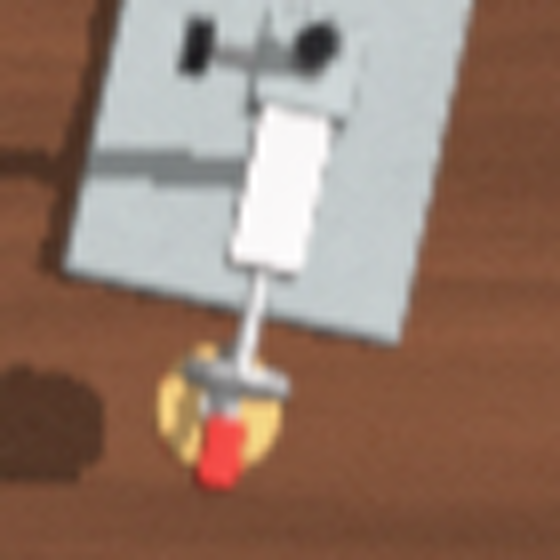

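The hook hangs still and upright (tab at scene (282,204), eye at about (283,216)). Its shadow shows the gate side closed, and the fingers are about 100 mm clear, so I'm handing it in.

```bash
python3 -c "
from mv import *
print(ctrl.finish_job()); st()"
```

```text
the job is handed in; nothing more can be done
None
the job is handed in; nothing more can be done
```

The red-banded mass is clipped onto the load cell's eye and hangs there freely, and I have handed the job in. `finish_job` gives no verdict, so the checks below are mine.

- **Clipping:** I gripped the tab and pressed the gate against the eye with about 3–4 N. I then lowered the hook about 22 mm, and the force fell back to the bare weight (about 4.3 N) on the way down, as expected when the gate snaps shut.
- **Tug:** The eye carried about 10.5–11 N in all for about 1.3 s. That figure comes from wrist readings with roughly ±0.7 N of noise. The hook force reached about 11 N at most, by my estimate from those readings.
- **After release:** Two pairs of pictures about 1 s apart show the mass still and upright to within a few degrees, with the eye in the crown. The fingers were about 100 mm clear.
- **Less certain:**
  - The gate is hidden from both cameras, so I judged it shut only from the hook's shadow and the force drop.
  - The two cameras disagreed by 3–9 mm in y, so I relied on how the hook sat relative to the eye. I put the eye 0–5 mm off the crown's centre along x.
  - While easing off the tug, the sideways force on the tool briefly rose to about 5.5 N, which put about 8 N on the eye; I corrected it before letting go.
- **Other items:** I did not measure the bystanders again at the end. The path kept clear of them, and nothing looked moved in the pictures that showed them.

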